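# Change the stop plate for the ready plate round fitting the keyed gears

### The arm

A 6-joint arm with a two-finger parallel gripper is mounted at the origin on a cart in front of the work surface, level with it; the furniture and walls round the work are solid. World frame = base frame: x ahead of the robot, y to its left, z up, the work surface at z = 0. Lengths are in m, angles in rad, forces in N, time in s.
With the tool pointing down it reaches from about 0.275 to 0.85 m from the base axis. Payload 5.2 kg.
Tool frame: the origin (TCP) lies between the finger pads; the fingertips stand 25 mm ahead of it and the grasp point (between the pads) lies 6 mm ahead of it; z points along the fingers, y is the line along which they close (so a half turn about z gives the same grasp; the last joint's range is limited). The gripper opens to 85 mm and grips with 20 to 120 N. Pads are 22 mm wide; open, the fingers measure 114 mm over their backs; the gripper's body (76 mm by 85 mm) begins 54 mm behind the grasp point. The pads swing forward as they close: fully open they stand 13 mm farther back than shut.
Start: joints at [0.902, 0.259, 1.535, -0, 1.348, -0.203], TCP at [0.247, 0.491, 0.225] pointing down, gripper open.
Joint ranges: [-3.14, 3.14], [-0.91, 2.08], [0.19, 2.58], [-1.22, 4.36], [0.22, 2.71], [-3.12, 3.12]. Speed limits (rad/s): [2.57, 2.57, 3.14, 3.14, 3.14, 3.14].

### API

Orientations are given as a 3x3 rotation matrix whose columns are the frame's x, y, z axes.
In Python, from station import robot, imaging, boxes_of, trace, spot_point gives the robot as it stands.
- The arm moves only by the tool step_arm, never from a script. Its argument "targets" is a list that holds one entry, the list of rows, each a list of 7 numbers: the finger opening in m, from 0 to 0.0854, then the shift along the world's x, y, z in m, then the turn, a rotation vector about the world's x, y, z in rad. A call has 1 to 20 rows; each row shifts and turns the commanded pose from where the row before left it; what a row does not reach is not made up. A row lasts 1/12 s, in which the tool goes at most 41.7 mm and 7.16 degrees, less where a joint would pass 70% of its speed; a pose out of reach is approached as far as the arm can. A call is refused whole if a number of a shift passes 0.0417 or a number of a turn 0.125, either way. A call with a gripper value outside its range is refused whole. The fingers move at their own pace and stop on an object; "grip_force" is the grip in N (left out, the last holds). Time passes only in rows, so rows that do not move let the fingers close. It gives the time, the measured TCP pose, the force, the opening and the grip force at its end, in the units of the state.
- robot.sense(): the state, without advancing time (a new reading comes with each control period).
- imaging.snapshot(name): name is "scene" or "side" or "wrist"; returns the picture (480x640x3 uint8, red, green, blue); there is no depth.
- imaging.camera_info(name): a dict with "vfov" (degrees; the focal length in pixels is half the picture's height over the tangent of half this angle, whatever the lens; pixels are square), "cx", "cy" (the principal point, pixels), "position" and "rotation" of the camera in the world. Camera axes: x right, y up, looking along -z (the intrinsics and any distortion apply to the point x, -y, -z); pixel columns grow to the right and rows downward; lengths in m; the calibration is good to about 2 mm. The wrist camera is an equidistant fisheye: a pixel r from the principal point sees the ray r / f radians off the axis. A picture is of the moment at which its call begins: read the wrist's pose just before it. camera_info takes no time and is no camera call; for the wrist camera it gives the pose at the moment of the call.
- robot.finish_job(): hands the job in; it is judged then, once.
Trained networks look in the newest picture that a camera, given by its name, has taken for a name from the list of things; names that differ only in an ending like _2 or _b are one class to them, and where a whole thing is asked for, a point or a joint stands for the part that bears it (a point fixed in the world has none). Each returns a list of dicts, best first, with "score" (0 to 1); they miss things now and then, are a little off and sometimes report something else, mostly with a low value. They report only what shows in the picture. A call takes as long as a camera call. They do not tell look-alikes from the thing itself.
- boxes_of(camera, thing): "box" ([left, top, right, bottom] in pixels, round what is visible of it).
- trace(camera, thing): "pixels" (480x640 bool, what is visible of it) and "box" ([left, top, right, bottom] in pixels, round what is visible of it).
- spot_point(camera, thing): "pixel" ([column, row] in pixels: a listed point, or the origin of a listed thing).
The state is a dict: "time": time; "qpos": joint angles; "qvel": joint speeds; "tau": joint torques, N m; "tool_pos": TCP position; "ee_rot": TCP orientation; "ft_force": force on the tool from outside, world axes, zero at the start; "ft_torque": the same for the moment, N m; "opening": finger opening in m; "finger_force": force on a finger pad.
Only numpy, scipy, OpenCV 4.12 (cv2) and the standard library are available. Lean on these libraries where they do the work, as an engineer would, in place of code of your own. Each camera call takes 0.05 s, during which the arm holds its last target. There are 200 camera calls.

### The job

First take the round-ended stop plate off the peg of the tag post and stand it in the free front slot of the wooden block. Then fit every gear lying on the bench onto an arbor stand of its own, boss upwards, turning it on the shaft until its keyway drops over the key and it sits fully home on the shoulder. Only when all the gears are on, take the square-ended ready plate out of the block and hang it by its eye on the peg; leave the tape measure, the wooden offcut and the sanding block where they are.

Things in the scene. Friction and masses are not known exactly. Their poses are not given: they have to be found in the camera images.
- gear_a: steel gear, absent in some starts: toothed disc 78 mm across, 14 thick, flat on the bench; boss on it to z = 44 mm, 52 across, with two upright flats 44 apart facing +y and -y. 25 mm bore right through, with one keyway 10.4 wide reaching 19 mm from the centre, pointing to -x. Origin: centre of the underside; z up through the boss. 0.2 to 0.42 kg; same bore in all gears
- gear_b: steel gear, absent in some starts: toothed disc 74 mm across, 14 thick, flat on the bench; boss on it to z = 44 mm, 52 across, with two upright flats 44 apart facing +y and -y. 25 mm bore right through, with one keyway 10.4 wide reaching 19 mm from the centre, pointing to -x. Origin: centre of the underside; z up through the boss. 0.2 to 0.42 kg; same bore in all gears
- gear_c: steel gear, absent in some starts: toothed disc 70 mm across, 14 thick, flat on the bench; boss on it to z = 44 mm, 52 across, with two upright flats 44 apart facing +y and -y. 25 mm bore right through, with one keyway 10.4 wide reaching 19 mm from the centre, pointing to -x. Origin: centre of the underside; z up through the boss. 0.2 to 0.42 kg; same bore in all gears
- gear_d: steel gear, absent in some starts: toothed disc 66 mm across, 14 thick, flat on the bench; boss on it to z = 44 mm, 52 across, with two upright flats 44 apart facing +y and -y. 25 mm bore right through, with one keyway 10.4 wide reaching 19 mm from the centre, pointing to -x. Origin: centre of the underside; z up through the boss. 0.2 to 0.42 kg; same bore in all gears
- arbor_1: fixed stand: flange 68 mm across; collar 44 across up to z = 30 mm (the shoulder); above it a shaft of 22 mm diameter up to z = 76, with a brass key 7.4 wide on its side, reaching 17 mm from the axis towards -x, z = 30 to 52. Higher up the shaft is plain: a gear not yet lined up rests on the key and can be turned. Takes any gear. Origin: on the axis, on the bench; z up
- arbor_2: fixed stand: flange 68 mm across; collar 44 across up to z = 30 mm (the shoulder); above it a shaft of 22 mm diameter up to z = 76, with a brass key 7.4 wide on its side, reaching 17 mm from the axis towards -x, z = 30 to 52. Higher up the shaft is plain: a gear not yet lined up rests on the key and can be turned. Takes any gear. Origin: on the axis, on the bench; z up
- arbor_3: fixed stand: flange 68 mm across; collar 44 across up to z = 30 mm (the shoulder); above it a shaft of 22 mm diameter up to z = 76, with a brass key 7.4 wide on its side, reaching 17 mm from the axis towards -x, z = 30 to 52. Higher up the shaft is plain: a gear not yet lined up rests on the key and can be turned. Takes any gear. Origin: on the axis, on the bench; z up
- arbor_4: fixed stand: flange 68 mm across; collar 44 across up to z = 30 mm (the shoulder); above it a shaft of 22 mm diameter up to z = 76, with a brass key 7.4 wide on its side, reaching 17 mm from the axis towards -x, z = 30 to 52. Higher up the shaft is plain: a gear not yet lined up rests on the key and can be turned. Takes any gear. Origin: on the axis, on the bench; z up
- arbor_1_seat (a point): centre of the shoulder of arbor_1, on the shaft's axis, 30 mm above the bench; axes as arbor_1: a gear that is home has its origin here
- arbor_2_seat (a point): centre of the shoulder of arbor_2, on the shaft's axis, 30 mm above the bench; axes as arbor_2: a gear that is home has its origin here
- arbor_3_seat (a point): centre of the shoulder of arbor_3, on the shaft's axis, 30 mm above the bench; axes as arbor_3: a gear that is home has its origin here
- arbor_4_seat (a point): centre of the shoulder of arbor_4, on the shaft's axis, 30 mm above the bench; axes as arbor_4: a gear that is home has its origin here
- ready_plate: upright aluminium plate with square corners, 50 mm wide (y), 125 tall (z), 8 thick (x), with a round eye 26 across right through it, centred 80 mm above its lower edge, so 32 mm of plate stand above the eye. Origin: middle of the lower edge. Starts loose in the rear slot of tag_block, its axes as the block's. 0.08 kg
- ready_eye (a point): centre of the ready plate's eye; the eye's axis is the plate's x
- stop_plate: upright aluminium plate of the same size, eye and axes as the ready plate, but with both ends rounded (20 mm corners). Origin: middle of the lower edge. Starts hanging by its eye on the peg of tag_post, its axes as the post's, its lower edge 41.5 mm above the bench. 0.08 kg
- stop_eye (a point): centre of the stop plate's eye; the eye's axis is the plate's x
- tag_block: fixed dark wooden block 120 mm (x) by 84 mm (y), 30 mm high, with two slots for plates, each 13 mm wide (x), 56 mm long (y), their floor 8 mm above the bench: the front slot at x = -30 mm, free at the start, the rear slot at x = +30 mm, with the ready plate. Origin: centre of the underside
- front_slot (a point): centre of the floor of the free front slot, 8 mm above the bench; axes as tag_block: a stowed plate has its origin here and stands upright, its x along the slot's x (either way round)
- tag_post: fixed post: base 90 x 70 x 10 mm, grey upright 16 (x) by 26 (y), top 138 mm above the bench; level round peg of 9 mm diameter at z = 130 mm along the post's -x, from the upright (x = -8) to its tip (x = -80 mm), with a small head of 13 mm diameter, 4 long, at the tip. Origin: centre of the underside
- peg_tip (a point): end of the peg, on its axis, 130 mm above the bench; axes as tag_post, so the peg runs from here along +x to the upright
- tape_measure: bystander, to be left where it is: yellow tape measure, 41 x 78 x 64 mm; origin in the middle of the underside
- offcut: bystander, to be left where it is: wooden offcut, 40 x 40 x 35 mm; origin in the middle of the underside
- sanding_block: bystander, to be left where it is: cork sanding block, 65 x 112 x 32 mm; origin in the middle of the underside
Mind the look-alikes: they are no part of the job. Leave any pink or red look-alike of the gear_b alone.

How it is judged:
By the outcome, as a careful person would: the job done as asked, in the order asked, and still so for the second after the job is handed in, with the robot touching nothing.
Of gear_a, gear_b, gear_c, gear_d only 3 to 4 are there at a start; the rules pass over those that are not, and their reading is None.
At some moment in a run one of gear_a, gear_b, gear_c, gear_d may be knocked a few centimetres aside while the robot is not near it.
It also fails if it takes over 210 s, if anything falls off the work surface, if the arm or the gripper's body presses on something with over 40 N, if the wrist force passes 120 N, or if a joint passes its speed limit or range.

## Working session

There is one attempt and no reset: what is moved stays moved. The work goes in short steps, Python scripts to look and compute and a tool call to move; the robot and the scene stay as the last step left them, time stands still between calls to the robot, and variables do not carry over. Pictures are saved under pics/ and viewed, at most 14 in all, crops included, and the job is handed in when it is done.

Besides the shell and the picture viewer there is one more tool, called after "Call:" as name(argument=value, ...) on one line, values as JSON. step_arm: Moves the arm, as the interface text tells. Its arguments: {"type":"object","properties":{"targets":{"type":"array"},"grip_force":{"type":"number"}},"required":["targets"]}

```bash
ls; mkdir -p pics
python3 - <<'E'
from station import robot, imaging
import cv2
for n in ("scene","side"):
    im=imaging.snapshot(n); cv2.imwrite(f"pics/{n}0.png",im[:,:,::-1])
    print(n,imaging.camera_info(n))
imaging.snapshot("wrist");print(imaging.camera_info("wrist"))
print(robot.sense())
E
```

```text
pics
scene {'vfov': 52.59258242900114, 'cx': 321.5514052596659, 'cy': 238.90251237759495, 'position': array([-0.15513007, -0.57896538,  0.99045222]), 'rotation': array([[ 0.62061856,  0.57429641, -0.53386912],
       [-0.78383253,  0.43619169, -0.44197667],
       [-0.02095634,  0.69276291,  0.72086086]])}
side {'vfov': 42.92088356197461, 'cx': 324.50595407317707, 'cy': 241.39537047351595, 'position': array([1.53999312, 0.98625039, 1.0794139 ]), 'rotation': array([[-0.69831671, -0.41204927,  0.58529409],
       [ 0.71563328, -0.38485304,  0.58288691],
       [-0.01492592,  0.8258956 ,  0.56362548]])}
{'vfov': 65.70646984690485, 'cx': 320.36003382690143, 'cy': 241.1009075475716, 'position': array([0.17750368, 0.52588608, 0.37326228]), 'rotation': array([[ 0.44965914, -0.85293427, -0.26515993],
       [ 0.89319924,  0.42894495,  0.13491235],
       [-0.00133235, -0.29750522,  0.95471926]])}
{'time': 0.15, 'qpos': array([ 9.02201063e-01,  2.59204421e-01,  1.53580723e+00, -1.14326030e-05,
        1.34803497e+00, -2.02827246e-01]), 'qvel': array([-8.19185590e-04, -2.82381251e-03, -2.15370395e-03,  2.21657687e-04,
       -3.98585315e-05, -6.77459116e-04]), 'tau': array([ 1.34075515e-03, -4.46386850e+01, -2.90820783e+01, -3.55807806e-04,
        8.26601550e-03, -1.78069962e-05]), 'tool_pos': array([0.2467446 , 0.49108323, 0.22416   ]), 'ee_rot': array([[-8.93477917e-01,  4.49106240e-01, -8.92541047e-04],
       [ 4.49107038e-01,  8.93477225e-01, -1.14782872e-03],
       [ 2.81968055e-04, -1.42640608e-03, -9.99998943e-01]]), 'ft_force': array([-0.44246285,  0.05300732,  0.83747299]), 'ft_torque': array([-0.00344078,  0.01712055, -0.03649345]), 'finger_force': 0.0, 'opening': 0.08529578944521186}
```

View pics/scene0.png

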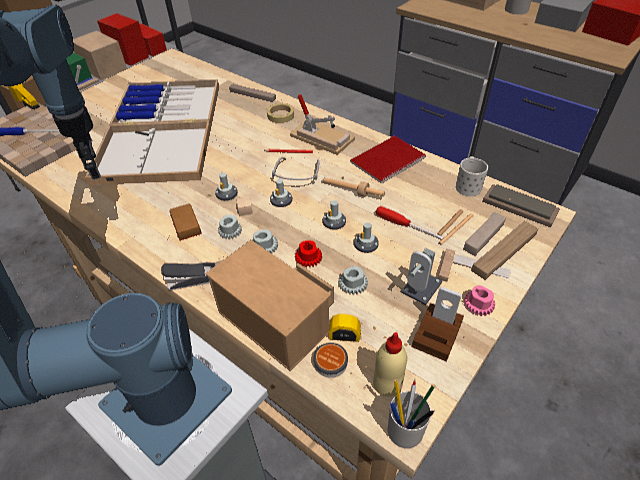

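View pics/side0.png

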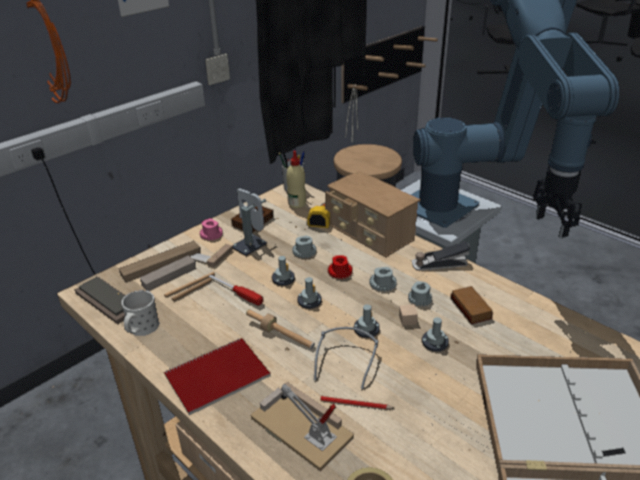

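```bash
cat > h.py <<'E'
import numpy as np, cv2
from station import robot, imaging, boxes_of, trace, spot_point
def cam(n):
    c=imaging.camera_info(n); c['f']=240/np.tan(np.radians(c['vfov'])/2); c['fish']=n=='wrist'; return c
def ray(c,px):
    u=(px[0]-c['cx'])/c['f']; v=(px[1]-c['cy'])/c['f']
    if c['fish']:
        r=np.hypot(u,v)+1e-12; d=np.array([u/r*np.sin(r),-v/r*np.sin(r),-np.cos(r)])
    else: d=np.array([u,-v,-1.])
    return c['rotation']@(d/np.linalg.norm(d))
def onz(c,px,z):
    d=ray(c,px); return c['position']+d*(z-c['position'][2])/d[2]
def proj(c,P):
    p=c['rotation'].T@(np.asarray(P)-c['position'])
    if c['fish']:
        s=np.hypot(p[0],p[1])+1e-12; r=np.arctan2(s,-p[2]); u,v=p[0]/s*r,-p[1]/s*r
    else: u,v=p[0]/-p[2],-p[1]/-p[2]
    return np.array([c['cx']+c['f']*u,c['cy']+c['f']*v])
def tri(obs):
    A=np.zeros((3,3));b=np.zeros(3)
    for c,px in obs:
        d=ray(c,px);M=np.eye(3)-np.outer(d,d);A+=M;b+=M@c['position']
    return np.linalg.solve(A,b)
def snap(n,f=None):
    c=cam(n); im=imaging.snapshot(n)
    if f: cv2.imwrite(f'pics/{f}.png',im[:,:,::-1])
    return c,im
E
python3 - <<'E'
from h import *
Z={'gear_a':0,'arbor_1_seat':.03,'tag_block':0,'front_slot':.008,'tag_post':0,'peg_tip':.13,'stop_plate':.0415,'stop_eye':.1215,'ready_plate':.008,'ready_eye':.088,'arbor_1':0,'tape_measure':0,'offcut':0,'sanding_block':0}
for n in('scene','side'):
    c,im=snap(n)
    for t,z in Z.items():
        for d in spot_point(n,t)[:6]:
            if d['score']>.3: print(n,t,round(d['score'],2),np.round(d['pixel']),np.round(onz(c,d['pixel'],z)[:2],4))
E
```

```text
scene gear_a 0.94 [263. 247.] [0.4535 0.1383]
scene gear_a 0.85 [308. 259.] [0.4967 0.0104]
scene gear_a 0.7 [475. 304.] [ 0.6324 -0.4159]
scene gear_a 0.66 [354. 284.] [ 0.5013 -0.1394]
scene gear_a 0.55 [228. 234.] [0.4318 0.2557]
scene arbor_1_seat 0.93 [332. 214.] [0.6523 0.0494]
scene arbor_1_seat 0.62 [352. 284.] [ 0.4793 -0.1493]
scene tag_block 0.85 [436. 336.] [ 0.4938 -0.3842]
scene front_slot 0.92 [432. 340.] [ 0.4713 -0.3842]
scene tag_post 0.83 [420. 288.] [ 0.5957 -0.2804]
scene peg_tip 0.6 [412. 276.] [ 0.5162 -0.2881]
scene stop_plate 0.9 [415. 288.] [ 0.5563 -0.2846]
scene stop_plate 0.54 [412. 276.] [ 0.5841 -0.2583]
scene stop_eye 0.73 [417. 267.] [ 0.5526 -0.2813]
scene ready_plate 0.85 [440. 323.] [ 0.5248 -0.3748]
scene ready_eye 0.82 [448. 307.] [ 0.5186 -0.3841]
scene arbor_1 0.88 [332. 220.] [0.6566 0.0526]
scene arbor_1 0.7 [264. 248.] [0.4532 0.1331]
scene arbor_1 0.68 [367. 244.] [ 0.6382 -0.0862]
scene arbor_1 0.56 [281. 200.] [0.6331 0.2319]
scene tape_measure 0.42 [417. 268.] [ 0.6465 -0.2412]
scene offcut 0.47 [246. 208.] [0.5421 0.2898]
scene sanding_
[... 850 characters left out ...]
22.] [0.7118 0.3024]
side stop_eye 0.58 [258. 204.] [ 0.5365 -0.2976]
side ready_plate 0.36 [363. 330.] [0.6481 0.2322]
side ready_eye 0.58 [418. 299.] [0.5343 0.313 ]
side ready_eye 0.56 [243. 200.] [ 0.5204 -0.3942]
side arbor_1 0.9 [367. 328.] [0.6288 0.23  ]
side arbor_1 0.65 [281. 279.] [ 0.6422 -0.0893]
side arbor_1 0.59 [310. 301.] [0.6527 0.0438]
side arbor_1 0.49 [382. 283.] [0.4578 0.1367]
side tape_measure 0.81 [318. 223.] [ 0.3568 -0.2193]
side tape_measure 0.6 [258. 226.] [ 0.5053 -0.3487]
side offcut 0.54 [405. 318.] [0.532  0.2767]
side offcut 0.45 [364. 324.] [0.6242 0.2125]
side sanding_block 0.69 [404. 321.] [0.5425 0.2833]
side sanding_block 0.6 [471. 306.] [0.3687 0.3743]
```

Call:
step_arm(targets=[[[0.085, 0.0137, -0.0355, 0.006, 0, 0, -0.0552], [0.085, 0.0137, -0.0355, 0.006, 0, 0, -0.0552], [0.085, 0.0137, -0.0355, 0.006, 0, 0, -0.0552], [0.085, 0.0137, -0.0355, 0.006, 0, 0, -0.0552], [0.085, 0.0137, -0.0355, 0.006, 0, 0, -0.0552], [0.085, 0.0137, -0.0355, 0.006, 0, 0, -0.0552], [0.085, 0.0137, -0.0355, 0.006, 0, 0, -0.0552], [0.085, 0.0137, -0.0355, 0.006, 0, 0, -0.0552], [0.085, 0.0137, -0.0355, 0.006, 0, 0, -0.0552], [0.085, 0.0137, -0.0355, 0.006, 0, 0, -0.0552], [0.085, 0.0137, -0.0355, 0.006, 0, 0, -0.0552], [0.085, 0.0137, -0.0355, 0.006, 0, 0, -0.0552], [0.085, 0.0137, -0.0355, 0.006, 0, 0, -0.0552], [0.085, 0.0137, -0.0355, 0.006, 0, 0, -0.0552], [0.085, 0.0137, -0.0355, 0.006, 0, 0, -0.0552], [0.085, 0.0137, -0.0355, 0.006, 0, 0, -0.0552], [0.085, 0.0137, -0.0355, 0.006, 0, 0, -0.0552], [0.085, 0.0137, -0.0355, 0.006, 0, 0, -0.0552], [0.085, 0.0137, -0.0355, 0.006, 0, 0, -0.0552], [0.085, 0.0137, -0.0355, 0.006, 0, 0, -0.0552]]])

```text
time: 3.32
tool_pos: [0.5213, -0.2205, 0.3451]
ee_rot: [[0.002, 1.0, 0.0], [1.0, -0.002, -0.0], [-0.0, 0.0, -1.0]]
ft_force: [0.4, 0.8, 0.5]
opening: 0.0849
finger_force: 0.0
```

Run:
```python
from h import *
c,im=snap('wrist','w1')
print(c['position'],np.round(robot.sense()['ee_rot'],3))
for t,z in {'peg_tip':.13,'stop_eye':.1215,'stop_plate':.0415,'tag_post':0,'ready_eye':.088,'front_slot':.008,'tag_block':0}.items():
    for d in spot_point('wrist',t)[:3]:
        if d['score']>.3: print(t,round(d['score'],2),np.round(d['pixel'],1),np.round(onz(c,d['pixel'],z)[:2],4))
```

```text
[ 0.52030853 -0.1437946   0.49421049] [[ 0.009  1.     0.002]
 [ 1.    -0.009 -0.005]
 [-0.005  0.002 -1.   ]]
peg_tip 0.7 [315.5 266.2] [ 0.5145 -0.2853]
stop_eye 0.93 [355.3 263.9] [ 0.5572 -0.2861]
stop_plate 0.8 [349.  239.8] [ 0.5561 -0.2837]
tag_post 0.83 [373.9 229.8] [ 0.5939 -0.282 ]
ready_eye 0.68 [325.5 320.4] [ 0.5258 -0.3745]
tag_block 0.65 [305.4 293.9] [ 0.4973 -0.3795]
tag_block 0.58 [414.7  81.4] [ 0.6452 -0.0766]
```

View pics/w1.png

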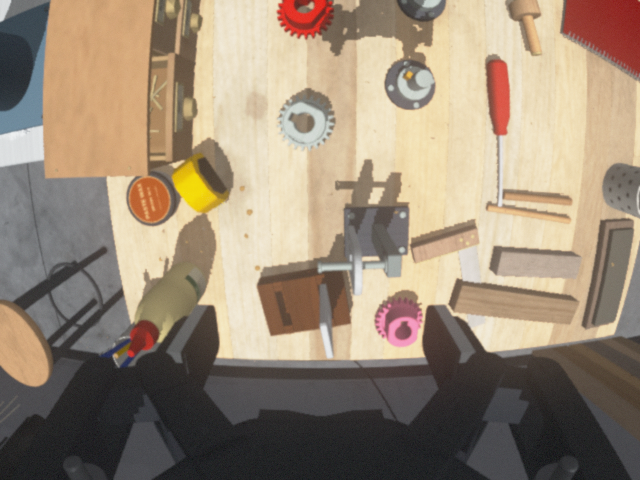

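Run:
```python
import cv2
im=cv2.imread('pics/w1.png')
cv2.imwrite('pics/w1c.png',cv2.resize(im[190:360,240:440],None,fx=3.5,fy=3.5,interpolation=cv2.INTER_CUBIC))
```

```text
(no output)
```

View pics/w1c.png

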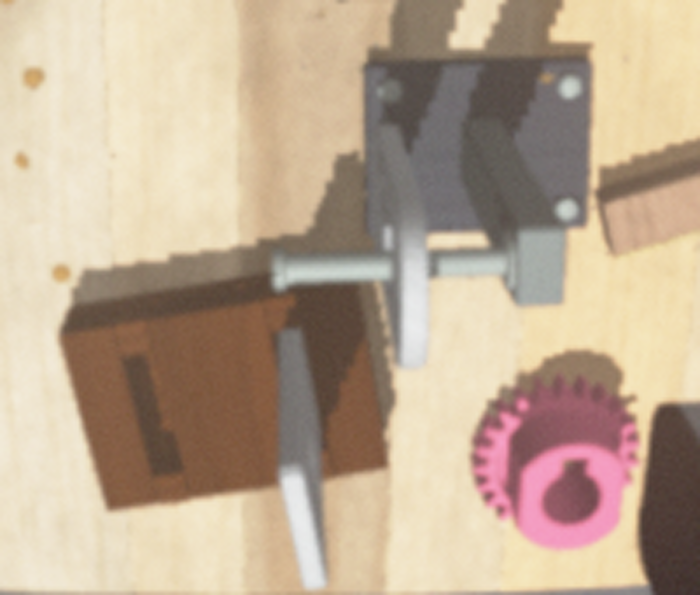

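```bash
cat >> h.py <<'E'
def crop(px,k,x0,y0): return (px[0]/k+x0,px[1]/k+y0)
E
python3 - <<'E'
from h import *
c=cam('wrist')
L={'tip':(273,271,.13),'pegroot':(513,264,.13),'bNW':(62,333,.03),'bSW':(110,508,.03),'bSE':(385,467,.03),'s1':(125,357,.03),'s2':(147,353,.03),'s3':(158,476,.03),'s4':(182,471,.03),
'p1':(282,470,.133),'p2':(300,465,.133),'p3':(307,587,.133),'p4':(326,583,.133),'baseNW':(366,62,.01),'baseNE':(590,60,.01),'baseSE':(587,228,.01),'st_s1':(398,366,.155),'st_s2':(427,364,.155)}
for k,(x,y,z) in L.items(): print(k,np.round(onz(c,crop((x,y),3.5,240,190),z),4))
E
```

```text
tip [ 0.5169 -0.2833  0.13  ]
pegroot [ 0.5896 -0.2812  0.13  ]
bNW [ 0.433  -0.3494  0.03  ]
bSW [ 0.4479 -0.43    0.03  ]
bSE [ 0.562  -0.4092  0.03  ]
s1 [ 0.4576 -0.3595  0.03  ]
s2 [ 0.4665 -0.3576  0.03  ]
s3 [ 0.4688 -0.4139  0.03  ]
s4 [ 0.4788 -0.4113  0.03  ]
p1 [ 0.5197 -0.3505  0.133 ]
p2 [ 0.5254 -0.3487  0.133 ]
p3 [ 0.5282 -0.3965  0.133 ]
p4 [ 0.5345 -0.3949  0.133 ]
baseNW [ 0.5514 -0.2451  0.01  ]
baseNE [ 0.6387 -0.2433  0.01  ]
baseSE [ 0.6423 -0.3122  0.01  ]
st_s1 [ 0.5531 -0.3031  0.155 ]
st_s2 [ 0.5615 -0.3025  0.155 ]
```

Call:
step_arm(targets=[[[0.04, 0.012, -0.0207, -0.01, 0, 0, 0.008], [0.04, 0.012, -0.0207, -0.01, 0, 0, 0.008], [0.04, 0.012, -0.0207, -0.01, 0, 0, 0.008], [0.04, 0, 0, -0.03, 0, 0, 0], [0.04, 0, 0, -0.03, 0, 0, 0], [0.04, 0, 0, -0.03, 0, 0, 0], [0.04, 0, 0, -0.01, 0, 0, 0], [0.04, 0, 0, 0, 0, 0, 0], [0.04, 0, 0, 0, 0, 0, 0]]])

```text
time: 4.47
tool_pos: [0.5573, -0.2801, 0.2159]
ee_rot: [[-0.026, 1.0, 0.0], [1.0, 0.026, -0.0], [-0.0, 0.0, -1.0]]
ft_force: [1.0, 0.6, 0.8]
opening: 0.0401
finger_force: 0.0
```

Run:
```python
from h import *
c,im=snap('wrist','w2')
s=robot.sense();print(s['tool_pos'],s['ee_rot'][:,1])
cv2.imwrite('pics/w2c.png',cv2.resize(im[180:480,120:520,::-1],None,fx=2,fy=2,interpolation=cv2.INTER_CUBIC))
```

```text
[ 0.5579181  -0.28070309  0.21707645] [0.99966235 0.02586561 0.00248225]
```

View pics/w2c.png

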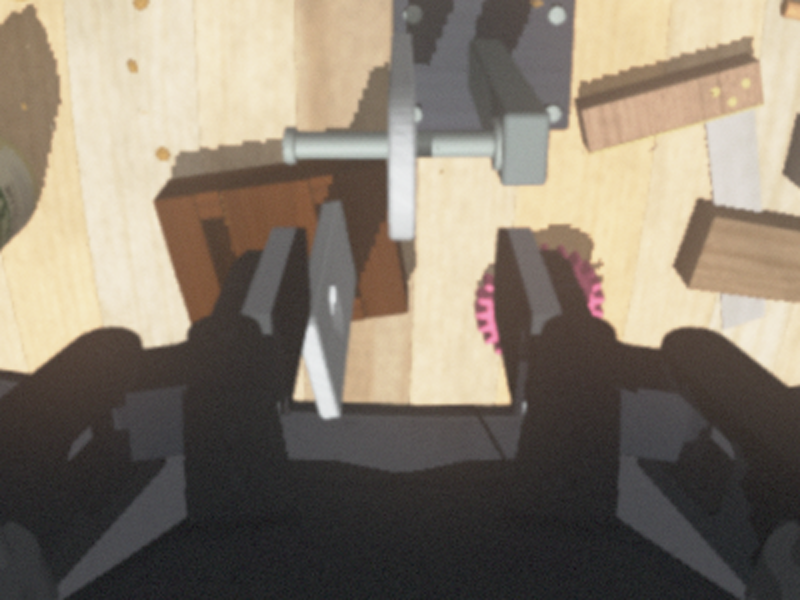

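Call:
step_arm(targets=[[[0.04, 0, -0.001, -0.025, 0, 0, 0], [0.04, 0, 0, -0.0245, 0, 0, 0], [0.04, 0, 0, 0, 0, 0, 0], [0, 0, 0, 0, 0, 0, 0], [0, 0, 0, 0, 0, 0, 0], [0, 0, 0, 0, 0, 0, 0], [0, 0, 0, 0, 0, 0, 0], [0, 0, 0, 0, 0, 0, 0], [0, 0, 0, 0, 0, 0, 0]]], grip_force=40)

```text
time: 5.27
tool_pos: [0.5573, -0.2819, 0.1662]
ee_rot: [[-0.025, 1.0, 0.001], [1.0, 0.025, -0.001], [-0.001, 0.001, -1.0]]
ft_force: [-1.3, 0.1, -0.2]
opening: -0.0002
finger_force: 0.0
```

Run:
```python
from h import *
c,im=snap('wrist')
s=robot.sense();print(s['tool_pos'],s['opening'],s['finger_force'])
a=cv2.resize(im[180:480,170:470,::-1],(400,400),interpolation=cv2.INTER_CUBIC)
c,im=snap('side')
b=cv2.resize(im[150:270,190:310,::-1],(400,400),interpolation=cv2.INTER_CUBIC)
cv2.imwrite('pics/w3c.png',np.hstack([a,b]))
```

```text
[ 0.55718302 -0.28184324  0.16588785] 4.6296727499052304e-05 0.0
```

View pics/w3c.png

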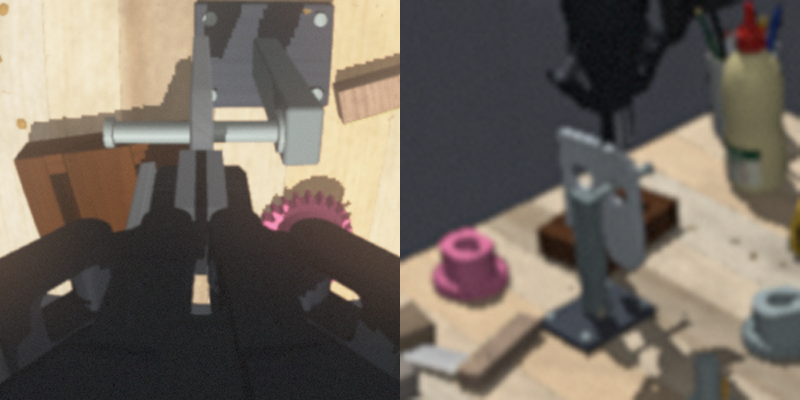

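Run:
```python
from h import *
s=robot.sense();p=s['tool_pos'];R=s['ee_rot']
for n,k in(('side',0),('wrist',1)):
    c=cam(n)
    for nm,q in (('tcp',p),('grasp',p+R[:,2]*.006),('tip',p+R[:,2]*.025),('platetop',[.557,-.282,.1665]),('platetopN',[.557,-.257,.12]),('pegtip',[.517,-.2835,.13])):
        a=proj(c,q); 
        b=((a-[190,150])/120*400+[400,0]) if n=='side' else (a-[170,180])/300*400
        print(n,nm,np.round(a),np.round(b))
```

```text
side tcp [255. 195.] [618. 151.]
side grasp [255. 197.] [618. 157.]
side tip [256. 202.] [620. 175.]
side platetop [255. 195.] [617. 150.]
side platetopN [262. 211.] [639. 204.]
side pegtip [266. 200.] [653. 168.]
wrist tcp [323. 305.] [204. 167.]
wrist grasp [323. 299.] [204. 159.]
wrist tip [323. 283.] [204. 137.]
wrist platetop [323. 307.] [204. 169.]
wrist platetopN [324. 225.] [205.  61.]
wrist pegtip [249. 276.] [106. 128.]
```

Run:
```python
from h import *
c,im=snap('wrist')
a=cv2.resize(im[230:380,270:370,::-1],(400,600),interpolation=cv2.INTER_CUBIC)
c,im=snap('scene')
b=cv2.resize(im[200:320,380:460,::-1],(400,600),interpolation=cv2.INTER_CUBIC)
cv2.imwrite('pics/w4c.png',np.hstack([a,b]))
s=robot.sense();p=s['tool_pos'];R=s['ee_rot'];c=cam('scene')
for q in (p,p+R[:,2]*.025,[.557,-.282,.1665]): print((proj(c,q)-[380,200])*5+[400,0])
```

```text
[604.37539874 266.78312114]
[597.55014828 303.03122561]
[605.25596352 265.4629121 ]
```

View pics/w4c.png

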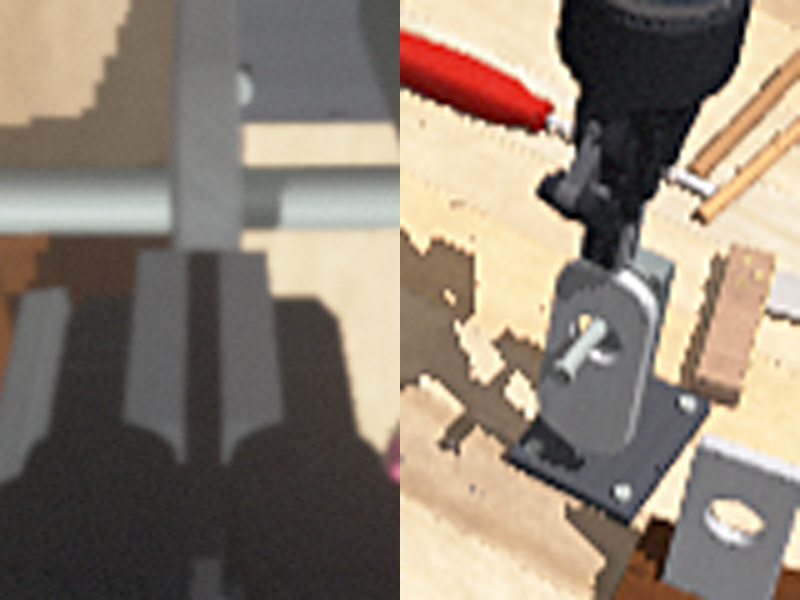

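Call:
step_arm(targets=[[[0.04, 0, 0, 0, 0, 0, 0], [0.04, 0, 0, 0, 0, 0, 0], [0.04, 0, 0, 0, 0, 0, 0], [0.04, 0, 0, -0.004, 0, 0, 0], [0.04, 0, 0, -0.004, 0, 0, 0], [0.04, 0, 0, 0, 0, 0, 0], [0.0, 0, 0, 0, 0, 0, 0], [0.0, 0, 0, 0, 0, 0, 0], [0.0, 0, 0, 0, 0, 0, 0], [0.0, 0, 0, 0, 0, 0, 0], [0.0, 0, 0, 0, 0, 0, 0]]])

```text
time: 6.38
tool_pos: [0.5571, -0.2817, 0.1575]
ee_rot: [[-0.025, 1.0, 0.0], [1.0, 0.025, -0.0], [-0.0, 0.0, -1.0]]
ft_force: [1.1, -0.4, 0.5]
opening: 0.0057
finger_force: 39.1
```

Call:
step_arm(targets=[[[0.04, 0, 0, 0, 0, 0, 0], [0.04, 0, 0, 0, 0, 0, 0], [0.04, 0, 0, 0, 0, 0, 0], [0.04, 0, 0, -0.004, 0, 0, 0], [0.04, 0, 0, -0.004, 0, 0, 0], [0.04, 0, 0, 0, 0, 0, 0]]])

```text
time: 6.88
tool_pos: [0.5564, -0.2813, 0.1481]
ee_rot: [[-0.025, 1.0, -0.002], [1.0, 0.025, 0.001], [0.001, -0.002, -1.0]]
ft_force: [0.0, 0.3, 0.0]
opening: 0.0401
finger_force: 0.0
```

Call:
step_arm(targets=[[[0.0, 0, 0, 0, 0, 0, 0], [0.0, 0, 0, 0, 0, 0, 0], [0.0, 0, 0, 0, 0, 0, 0], [0.0, 0, 0, 0, 0, 0, 0], [0.0, 0, 0, 0, 0, 0, 0]]])

```text
time: 7.3
tool_pos: [0.5571, -0.2817, 0.1495]
ee_rot: [[-0.025, 1.0, 0.0], [1.0, 0.025, -0.0], [-0.0, 0.0, -1.0]]
ft_force: [1.1, 0.7, -0.9]
opening: 0.0068
finger_force: 42.6
```

Run:
```python
from h import *
c,im=snap('wrist')
a=cv2.resize(im[230:380,270:370,::-1],(400,600),interpolation=cv2.INTER_CUBIC)
c,im=snap('scene')
b=cv2.resize(im[200:320,380:460,::-1],(400,600),interpolation=cv2.INTER_CUBIC)
cv2.imwrite('pics/w5c.png',np.hstack([a,b]))
```

```text
(no output)
```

View pics/w5c.png

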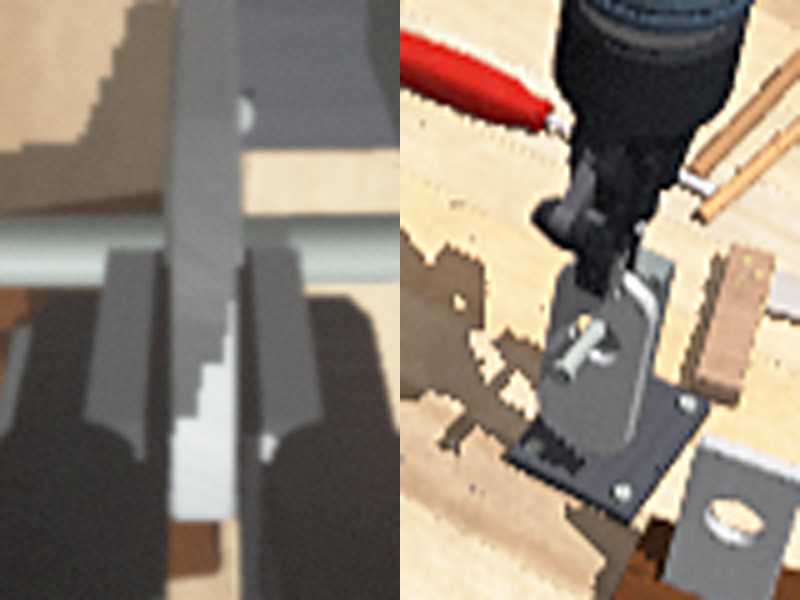

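Call:
step_arm(targets=[[[0.0, 0, 0, 0.004, 0, 0, 0], [0.0, 0, 0, 0.0045, 0, 0, 0], [0.0, 0, 0, 0, 0, 0, 0], [0.0, -0.02, -0.0005, 0, 0, 0, 0], [0.0, -0.02, -0.0005, 0, 0, 0, 0], [0.0, -0.02, -0.0005, 0, 0, 0, 0], [0.0, -0.015, -0.0005, 0, 0, 0, 0], [0.0, 0, 0, 0, 0, 0, 0], [0.0, -0.0034, -0.025, 0.003, 0, 0, 0.039], [0.0, -0.0034, -0.025, 0.003, 0, 0, 0.039], [0.0, -0.0034, -0.025, 0.003, 0, 0, 0.039], [0.0, -0.0034, -0.026, 0.003, 0, 0, 0.039], [0.0, 0, 0, 0, 0, 0, 0], [0.0, 0, 0, 0, 0, 0, 0]]])

```text
time: 8.57
tool_pos: [0.4687, -0.3862, 0.1698]
ee_rot: [[-0.178, 0.984, 0.001], [0.984, 0.178, -0.0], [-0.001, 0.001, -1.0]]
ft_force: [0.4, 0.8, -1.7]
opening: 0.0067
finger_force: 42.6
```

Run:
```python
from h import *
c,im=snap('wrist')
a=cv2.resize(im[200:350,260:400,::-1],(560,600),interpolation=cv2.INTER_CUBIC)
cv2.imwrite('pics/w6c.png',a)
s=robot.sense();print(s['tool_pos'],s['ee_rot'][:,1],s['opening'],s['finger_force'])
f=lambda P:(proj(c,P)-[260,200])*4
ang=np.radians(10.4);X=np.array([np.cos(ang),np.sin(ang),0]);Y=np.array([-X[1],X[0],0]);S=np.array([.468,-.385,.03])
print([np.round(f(S+sx*.0065*X+sy*.028*Y)) for sx in(-1,1) for sy in(-1,1)])
p=s['tool_pos'];x=s['ee_rot'][:,1];y=s['ee_rot'][:,0]
print('plate bottom corners',[np.round(f(p-[0,0,.108]+sx*.004*x+.025*y)) for sx in(-1,1)])
```

```text
[ 0.46866418 -0.38480571  0.16955354] [9.83943386e-01 1.78480663e-01 2.57952021e-04] 0.006829993076605613 42.574195861816406
[array([214., 226.]), array([212., -43.]), array([277., 226.]), array([278., -43.])]
plate bottom corners [array([227.,   2.]), array([272.,   2.])]
```

View pics/w6c.png

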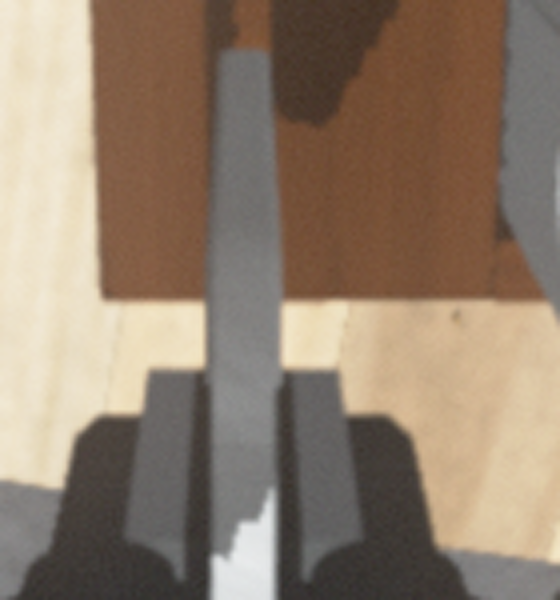

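Call:
step_arm(targets=[[[0.0, -0.001, 0, -0.015, 0, 0, 0], [0.0, 0, 0, -0.013, 0, 0, 0], [0.0, 0, 0, -0.005, 0, 0, 0], [0.0, 0, 0, -0.005, 0, 0, 0], [0.0, 0, 0, 0, 0, 0, 0]]])

```text
time: 9.03
tool_pos: [0.4674, -0.3835, 0.1309]
ee_rot: [[-0.181, 0.984, -0.001], [0.984, 0.181, 0.001], [0.002, -0.001, -1.0]]
ft_force: [0.4, 0.1, -0.8]
opening: 0.0067
finger_force: 42.6
```

Call:
step_arm(targets=[[[0.0, 0, 0, -0.005, 0, 0, 0], [0.0, 0, 0, -0.005, 0, 0, 0], [0.0, 0, 0, -0.003, 0, 0, 0], [0.0, 0, 0, 0, 0, 0, 0]]])

```text
time: 9.37
tool_pos: [0.4671, -0.3843, 0.1181]
ee_rot: [[-0.18, 0.984, -0.001], [0.984, 0.18, 0.001], [0.001, -0.001, -1.0]]
ft_force: [-0.4, 0.2, -0.8]
opening: 0.0066
finger_force: 42.6
```

Call:
step_arm(targets=[[[0.0, 0, 0, -0.0015, 0, 0, 0], [0.0, 0, 0, 0, 0, 0, 0], [0.03, 0, 0, 0, 0, 0, 0], [0.03, 0, 0, 0, 0, 0, 0], [0.03, 0, 0, 0, 0, 0, 0], [0.03, 0, 0, 0.02, 0, 0, 0], [0.03, 0, 0, 0.03, 0, 0, 0], [0.03, 0, 0, 0.04, 0, 0, 0], [0.085, 0, 0.02, 0.04, 0, 0, 0], [0.085, 0, 0.03, 0.04, 0, 0, 0], [0.085, 0, 0.04, 0.04, 0, 0, 0], [0.085, 0, 0.04, 0.015, 0, 0, -0.03], [0.085, 0, 0.04, 0, 0, 0, -0.03], [0.085, 0, 0.04, 0, 0, 0, -0.03], [0.085, 0, 0.04, 0, 0, 0, -0.03], [0.085, 0, 0, 0, 0, 0, -0.04], [0.085, 0, 0, 0, 0, 0, 0]]])

```text
time: 10.78
tool_pos: [0.4674, -0.1504, 0.323]
ee_rot: [[-0.023, 1.0, 0.002], [1.0, 0.023, -0.001], [-0.001, 0.002, -1.0]]
ft_force: [0.3, -0.6, -0.6]
opening: 0.0848
finger_force: 0.0
```

Run:
```python
from h import *
c,im=snap('wrist','w7')
s=robot.sense();print(s['tool_pos'],s['ee_rot'][:,1])
for t,z in {'gear_a':0,'arbor_1':0,'arbor_1_seat':.03}.items():
    for d in spot_point('wrist',t)[:8]:
        if d['score']>.3: print(t,round(d['score'],2),np.round(d['pixel'],1),np.round(onz(c,d['pixel'],z)[:2],4))
```

```text
[ 0.46752703 -0.15186765  0.32267009] [0.9997179  0.02372327 0.00115593]
gear_a 0.87 [351.8  62.3] [0.5017 0.0124]
gear_a 0.79 [349.3 175.5] [ 0.5028 -0.133 ]
gear_a 0.65 [428.6 364.6] [ 0.6463 -0.4252]
arbor_1 0.59 [452.2 142.1] [ 0.6373 -0.0819]
arbor_1 0.58 [462.8  49.2] [0.6477 0.0451]
arbor_1 0.44 [410.  283.3] [ 0.5962 -0.2812]
arbor_1_seat 0.7 [475.3  45.2] [0.6531 0.0455]
```

View pics/w7.png

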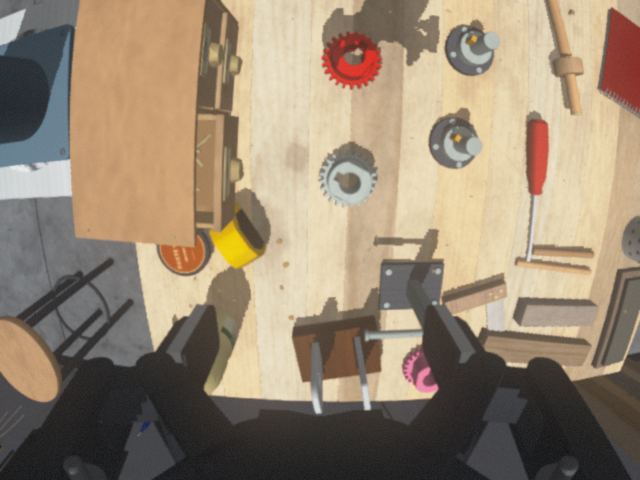

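```bash
cat > fit.py <<'E'
from h import *
from scipy.optimize import least_squares
from scipy.spatial.transform import Rotation as Ro
R=np.array([[.009,1,.002],[1,-.009,-.005],[-.005,.002,-1]])
c=cam('wrist'); Rt=robot.sense()['ee_rot']; pt=robot.sense()['tool_pos']
Rc=Rt.T@c['rotation']; pc=Rt.T@(c['position']-pt); print('cam in tool',pc)
import itertools
Rw=np.array([[.002,1,0],[1,-.002,0],[0,0,-1.]]); c['rotation']=Rw@Rc; P0=Rw@pc+[.5213,-.2205,.3451]; R0=c['rotation']
ob={'tip':(273,271),'root':(513,264),'bNW':(62,333),'bSW':(110,508),'bSE':(385,467),'s1':(125,357),'s2':(147,353),'s3':(158,476),'s4':(182,471),
'p1':(282,470),'p2':(300,465),'p3':(307,587),'p4':(326,583),'NW':(366,62),'NE':(590,60),'SE':(587,228)}
mod={'tip':('p',-.08,0,.13),'root':('p',-.008,0,.13),'bNW':('b',-.06,.042,.03),'bSW':('b',-.06,-.042,.03),'bSE':('b',.06,-.042,.03),
's1':('b',-.0365,.028,.03),'s2':('b',-.0235,.028,.03),'s3':('b',-.0365,-.028,.03),'s4':('b',-.0235,-.028,.03),
'p1':('b',.026,.025,.133),'p2':('b',.034,.025,.133),'p3':('b',.026,-.025,.133),'p4':('b',.034,-.025,.133),
'NW':('p',-.045,.035,.01),'NE':('p',.045,.035,.01),'SE':('p',.045,-.035,.01)}
def res(v,tilt):
    c['position']=P0+[0,0,v[0]]; c['rotation']=Ro.from_rotvec([v[7],v[8],0] if tilt else [0,0,0]).as_matrix()@R0
    r=[]
    for k,(f,x,y,z) in mod.items():
        q=v[1:4] if f=='b' else v[4:7]
        P=[q[0]+x*np.cos(q[2])-y*np.sin(q[2]),q[1]+x*np.sin(q[2])+y*np.cos(q[2]),z]
        r+=list(proj(c,P)-crop(ob[k],3.5,240,190))
    return np.array(r)
for tilt in(0,1):
    s=least_squares(res,[0,.4975,-.38,.18,.597,-.282,.02,0,0],args=(tilt,),loss='soft_l1')
    print(tilt,np.round(s.x,4),'rms',np.sqrt(np.mean(res(s.x,tilt)**2)))
v=s.x.copy();v[0]=0
E
python3 fit.py
```

```text
cam in tool [ 0.07672751 -0.00109509 -0.14907164]
0 [ 0.0087  0.4971 -0.3873  0.1814  0.5982 -0.2863  0.0422  0.      0.    ] rms 0.8485460424233701
1 [ 0.0073  0.4988 -0.3925  0.1851  0.6002 -0.2911  0.0336 -0.0107 -0.0042] rms 0.7866621506570288
```

Call:
step_arm(targets=[[[0.085, 0.007, 0.0033, -0.0286, 0, 0, 0], [0.085, 0.007, 0.0033, -0.0286, 0, 0, 0], [0.085, 0.007, 0.0033, -0.0286, 0, 0, 0], [0.085, 0.007, 0.0033, -0.0286, 0, 0, 0], [0.085, 0.007, 0.0033, -0.0286, 0, 0, 0], [0.085, 0, 0, 0, 0, 0, 0], [0.085, 0, 0, 0, 0, 0, 0]]])

```text
time: 11.57
tool_pos: [0.5015, -0.1367, 0.1776]
ee_rot: [[-0.02, 1.0, -0.004], [1.0, 0.02, 0.002], [0.002, -0.004, -1.0]]
ft_force: [-0.6, -0.4, 1.0]
opening: 0.0853
finger_force: 0.0
```

```bash
cat >> h.py <<'E'
import pickle
def view(name):
    s=robot.sense(); c,im=snap('wrist',name); pickle.dump((s,c),open(f'pics/{name}.pkl','wb'))
    print('tool',np.round(s['tool_pos'],4),'yaw',round(float(np.arctan2(s['ee_rot'][1,1],s['ee_rot'][0,1])),4)); return s,c,im
def spots(c,d):
    for t,z in d.items():
        for q in spot_point('wrist',t)[:4]:
            if q['score']>.3: print(t,round(q['score'],2),np.round(q['pixel'],1),np.round(onz(c,q['pixel'],z)[:2],4))
E
python3 - <<'E'
from h import *
s,c,im=view('g3'); spots(c,{'gear_a':0})
E
```

```text
tool [ 0.5015 -0.1367  0.1776] yaw 0.0203
gear_a 0.97 [324.4  45.4] [0.4997 0.0148]
gear_a 0.89 [322.6 208.9] [ 0.5012 -0.1314]
```

Call:
step_arm(targets=[[[0.085, 0.034, 0.0125, 0.008, 0, 0, 0], [0.085, 0.034, 0.0125, 0.008, 0, 0, 0], [0.085, 0.034, 0.0125, 0.008, 0, 0, 0], [0.085, 0.034, 0.0125, 0.008, 0, 0, 0], [0.085, 0, 0, 0, 0, 0, 0], [0.085, 0, 0, 0, 0, 0, 0]]])

```text
time: 12.17
tool_pos: [0.6405, -0.0862, 0.2133]
ee_rot: [[-0.023, 1.0, 0.004], [1.0, 0.023, -0.001], [-0.002, 0.004, -1.0]]
ft_force: [-0.3, -0.0, -0.5]
opening: 0.0853
finger_force: 0.0
```

Run:
```python
from h import *
s,c,im=view('a4'); spots(c,{'arbor_1':0,'arbor_1_seat':.03})
b=cv2.imread('pics/g3.png')
x=np.hstack([b[130:430,180:460],im[130:430,180:460,::-1]])
cv2.imwrite('pics/v11.png',cv2.resize(x,None,fx=1.42,fy=1.42,interpolation=cv2.INTER_CUBIC))
```

```text
tool [ 0.6405 -0.0862  0.2133] yaw 0.0225
arbor_1 0.97 [336.1  73. ] [0.6519 0.0451]
arbor_1 0.78 [315.9 203.2] [ 0.6353 -0.0837]
arbor_1_seat 0.83 [341.8  66.3] [0.6555 0.0469]
```

View pics/v11.png

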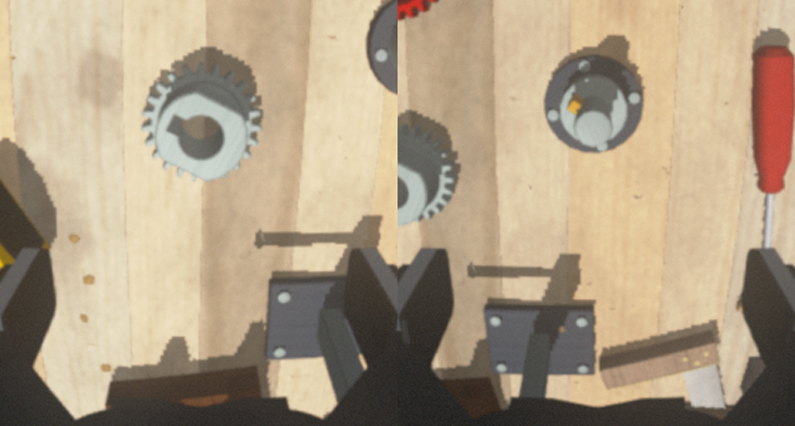

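```bash
cat > vis.py <<'E'
from h import *
from scipy.optimize import minimize
K=5
def load(n):
    s,c=pickle.load(open(f'pics/{n}.pkl','rb')); im=cv2.imread(f'pics/{n}.png').astype(np.float32); return s,c,im
# work in tool frame (x,y,z-forward); points given with depth below TCP
def toolcam(s,c):
    R=s['ee_rot']; d=dict(c); d['rotation']=R.T@c['rotation']; d['position']=R.T@(c['position']-s['tool_pos']); return d
def sampler(im):
    g=cv2.GaussianBlur(im.mean(2),(0,0),.8)
    return lambda uv: cv2.remap(g,uv[:,0].astype(np.float32),uv[:,1].astype(np.float32),cv2.INTER_LINEAR).ravel()
def projs(c,P): return np.array([proj(c,p) for p in P])
def edge_score(S,c,pts,nrm,h,sgn):
    # pts Nx2 in tool xy, nrm outward; sgn +1 inside brighter
    e=.0012
    A=projs(c,np.c_[pts-nrm*e,np.full(len(pts),h)]);B=projs(c,np.c_[pts+nrm*e,np.full(len(pts),h)])
    return sgn*np.clip(sgn*(S(A)-S(B)),-20,40).mean()*sgn
def circ(x,y,r,a): u=np.c_[np.cos(a),np.sin(a)]; return np.c_[x,y]+r*u,u
def gear_fit(n,x0,y0,depth,th0s=None):
    s,c,im=load(n); d=toolcam(s,c); S=sampler(im)
    def f(v):
        x,y,t=v
        R=np.array([[np.cos(t),-np.sin(t)],[np.sin(t),np.cos(t)]]); o=np.array([x,y])
        al=np.arcsin(22/26)  # arcs between flats
        a=np.r_[np.linspace(-al,al,30),np.linspace(np.pi-al,np.pi+al,30)]
        p,u=circ(0,0,.026,a); sc=edge_score(S,d,o+p@R.T,u@R.T,depth,1)*60
        q=np.linspace(-.013,.013,20)
        for sg in(1,-1): sc+=edge_score(S,d,o+np.c_[q,0*q+sg*.022]@R.T,np.c_[0*q,0*q+sg]@R.T,depth,1)*20
        b=np.arcsin(5.2/12.5); p,u=circ(0,0,.0125,np.linspace(-np.pi+b+.1,np.pi-b-.1,50)); sc+=edge_score(S,d,o+p@R.T,u@R.T,depth,-1)*50
        q=np.linspace(-.018,-.0125,8)
        for sg in(1,-1): sc+=edge_score(S,d,o+np.c_[q,0*q+sg*.0052]@R.T,np.c_[0*q,0*q+sg]@R.T,depth,-1)*16
        q=np.linspace(-.0045,.0045,10); sc+=edge_score(S,d,o+np.c_[0*q-.019,q]@R.T,np.c_[0*q-1,0*q]@R.T,depth,-1)*16
        return -sc/180
    g=[(f((x0+i*.003,y0+j*.003,t)),x0+i*.003,y0+j*.003,t) for i in range(-3,4) for j in range(-3,4) for t in np.arange(0,2*np.pi,.14)]
    g.sort(); best=min((minimize(f,q[1:],method='Nelder-Mead',options=dict(initial_simplex=[np.array(q[1:])+e for e in([0,0,0],[.001,0,0],[0,.001,0],[0,0,.05])],xatol=1e-5)) for q in g[:5]),key=lambda r:r.fun)
    return best.x,-best.fun
def shaft_fit(n,x0,y0,depth):
    s,c,im=load(n); d=toolcam(s,c); S=sampler(im)
    def f(v):
        p,u=circ(v[0],v[1],.011,np.linspace(0,2*np.pi,60,endpoint=False)); return -edge_score(S,d,p,u,depth,1)
    g=sorted((f((x0+i*.0015,y0+j*.0015)),x0+i*.0015,y0+j*.0015) for i in range(-8,9) for j in range(-8,9))
    r=minimize(f,g[0][1:],method='Nelder-Mead',options=dict(initial_simplex=[np.array(g[0][1:])+e for e in([0,0],[.001,0],[0,.001])],xatol=1e-5))
    x,y=r.x
    hsv=cv2.cvtColor((im/255).astype(np.float32),cv2.COLOR_BGR2HSV); C=proj(d,[x,y,depth+.024])
    vv,uu=np.mgrid[:480,:640]; m=(hsv[...,0]>20)&(hsv[...,0]<50)&(hsv[...,1]>.62)&(np.hypot(uu-C[0],vv-C[1])<45)
    m=m.astype(np.uint8)
    def hull(P):
        k=np.zeros((480,640),np.uint8); cv2.fillConvexPoly(k,cv2.convexHull(np.round(projs(d,P)).astype(np.int32)),1); return k
    a=np.linspace(0,2*np.pi,30); sh=hull(np.r_[np.c_[circ(x,y,.011,a)[0],0*a+depth],np.c_[circ(x,y,.011,a)[0],0*a+depth+.046]])
    best=(-1,)
    for t in np.arange(0,2*np.pi,.02):
        R=np.array([[np.cos(t),-np.sin(t)],[np.sin(t),np.cos(t)]])
        q=np.array([(r_,w,h) for r_ in(.0112,.017) for w in(-.0037,.0037) for h in(.024,.046)])
        P=np.c_[[x,y]+q[:,:2]@R.T,depth+q[:,2]]; k=hull(P)
        away=proj(d,[x+.014*np.cos(t),y+.014*np.sin(t),depth+.03])
        if np.cos(t)>-.2*0-2: k2=k.copy(); k2[(sh>0)&(np.cos(t)<9)]=0 if np.cos(t)>0 else k2[(sh>0)]
        i=(k2&m).sum()/max(1,(k2|m).sum())
        if i>best[0]: best=(i,t)
    return (x,y,best[1]),-r.fun,best[0],int(m.sum())
def tofr(n,v):  # tool frame -> world xy, world yaw of given direction
    s,_=pickle.load(open(f'pics/{n}.pkl','rb')); R=s['ee_rot']; yw=np.arctan2(R[1,0],R[0,0])
    # tool x at yw; tool y is mirrored (z down)
    X=np.array([np.cos(yw),np.sin(yw)]);Y=np.array([np.sin(yw),-np.cos(yw)])
    p=s['tool_pos'][:2]+v[0]*X+v[1]*Y; d=np.cos(v[2])*X+np.sin(v[2])*Y
    return p,np.degrees(np.arctan2(d[1],d[0]))
E
python3 - <<'E'
from vis import *
for n in('g3','a4'):
    s,c,im=load(n); d=toolcam(s,c); print(d['position'],np.round(d['rotation'],3).tolist())
# depth below TCP
v,sc=gear_fit('g3',0,0,.1776-.044); print('gear',v,sc,tofr('g3',v))
v,sc,i,m=shaft_fit('a4',0,0,.2133-.076); print('shaft',v,sc,i,m,tofr('a4',v))
E
```

```text
[ 0.07675747 -0.00109856 -0.14908727] [[-0.001, 0.954, 0.298], [1.0, 0.0, 0.001], [0.001, 0.298, -0.954]]
[ 0.0767391  -0.00109345 -0.14909045] [[-0.001, 0.954, 0.298], [1.0, 0.0, 0.001], [0.001, 0.298, -0.954]]
gear [8.22944232e-04 2.06639352e-05 2.04502781e+00] 32.26527404785156 (array([ 0.50145923, -0.13584365]), np.float64(-26.00717708769539))
shaft (np.float64(0.004025790236890313), np.float64(-0.0018516710549592976), np.float64(5.3)) 24.235225677490234 0.3888888888888889 35 (array([ 0.63851705, -0.08221648]), np.float64(147.62393570874156))
```

Run:
```python
from vis import *
for dz in(-.016,-.008,0,.008,.016,.024):
    v,sc=gear_fit('g3',0,0,.1776-.044+dz); print(dz,np.round(v,4),round(sc,2))
s,c,im=load('a4'); d=toolcam(s,c)
hsv=cv2.cvtColor((im/255).astype(np.float32),cv2.COLOR_BGR2HSV)
x0,y0=290,190
for r in range(195,214): print(r,' '.join(f"{int(hsv[r,q,0]):3d}/{int(100*hsv[r,q,1]):2d}" for q in range(298,312)))
for t in np.arange(130,190,10):
    X=np.array([.004,-.00185]);yw=np.pi/2+.0225
    a=np.radians(t); w=np.array([np.cos(a),np.sin(a)]);e=np.array([w@[np.cos(yw),np.sin(yw)],w@[np.sin(yw),-np.cos(yw)]])
    print(t,np.round(proj(d,[*(X+.0145*e),.2133-.052]),1))
```

```text
-0.016 [ 3.5000e-03 -5.0000e-04  2.0661e+00] 28.0
-0.008 [1.9000e-03 6.0000e-04 2.0518e+00] 29.45
0 [8.000e-04 0.000e+00 2.045e+00] 32.27
0.008 [-1.1000e-03 -4.0000e-04  2.0188e+00] 35.12
0.016 [-3.5000e-03 -7.0000e-04  2.0287e+00] 36.07
0.024 [-5.9000e-03 -1.0000e-03  2.0314e+00] 34.43
195  85/ 4 108/ 2 111/ 3 128/ 3 105/ 5  52/ 6  49/ 9  46/11  44/10  68/ 6  59/ 7  68/ 6  47/ 4  52/ 7
196 120/ 4 120/ 3 134/ 4 120/ 4  75/ 5  39/15  41/26  37/28  38/18  46/11  46/ 8  70/ 5  73/ 8  67/ 7
197 128/ 3 112/ 4 120/ 4 114/ 5  80/ 7  43/22  34/39  33/39  34/35  36/27  43/16  53/ 8  75/ 7  42/ 6
198 127/ 4 127/ 4 112/ 4  90/ 6  54/ 8  41/27  36/45  36/47  34/45  35/38  37/30  39/20  39/13  46/ 8
199 127/ 4 120/ 4  97/ 4  80/ 7  47/15  36/37  34/50  35/50  35/50  37/47  36/42  35/38  34/27  34/18
200 120/ 3 112/ 4  87/ 6  43/10  39/34  35/50  37/54  35/51  36/50  37/47  35/47  35/43  37/36  37/19
201 112/ 4 120/ 3  59/ 8  34/27  36/54  38/62  38/61  37/62  37/54  38/51  34/49  36/44  38/36  41/20
202 125/ 5  90/ 4  44/13  36/42  37/61  38/65  39/64  38/64  37/61  37/56  35/51  36/47  34/35  39
[... 533 characters left out ...]
41/18  38/33  38/48  39/58  39/62  38/63  36/50  40/26  29/12  53/ 9  49/12  59/ 9
209 120/ 3 100/ 4  90/ 5  53/10  39/21  38/39  38/52  38/56  35/48  38/29  46/ 9  46/ 9  67/ 7  85/ 5
210 137/ 3 113/ 4 120/ 3 106/ 4  92/ 6  48/13  39/28  37/38  38/34  38/20  47/10  59/ 6  80/ 4 111/ 4
211 113/ 4 120/ 3 127/ 4 128/ 3 128/ 3 106/ 4  65/ 6  49/11  41/17  47/10  53/ 7  80/ 4 110/ 3 128/ 3
212 128/ 3 127/ 3 137/ 4 126/ 4 143/ 4 134/ 4 120/ 3  84/ 3  47/ 8  46/ 7  82/ 5 131/ 2 106/ 4 128/ 3
213 120/ 3 126/ 4 134/ 3 128/ 3 131/ 4 120/ 3 120/ 3  84/ 3  51/ 5  75/ 5 102/ 4 114/ 5 120/ 4 137/ 3
130 [309.2 201.1]
140 [307.1 203.1]
150 [305.4 205.5]
160 [304.1 208.1]
170 [303.3 210.8]
180 [303.  213.7]
```

```bash
cat >> vis.py <<'E'
B=.014
def onplane(d,px,depth):
    r=ray(d,px); return (d['position']+r*(depth-d['position'][2])/r[2])[:2]
def shaft(n,x0=0,y0=0):
    s,c,im=load(n); d=toolcam(s,c); z=s['tool_pos'][2]+B; S=sampler(im); dep=z-.076
    def f(v):
        p,u=circ(v[0],v[1],.011,np.linspace(0,2*np.pi,60,endpoint=False)); return -edge_score(S,d,p,u,dep,1)
    g=sorted((f((x0+i*.0015,y0+j*.0015)),x0+i*.0015,y0+j*.0015) for i in range(-10,11) for j in range(-10,11))
    r=minimize(f,g[0][1:],method='Nelder-Mead',options=dict(initial_simplex=[np.array(g[0][1:])+e for e in([0,0],[.001,0],[0,.001])],xatol=1e-5))
    C=proj(d,[*r.x,z-.052]); hsv=cv2.cvtColor(im/255,cv2.COLOR_BGR2HSV); vv,uu=np.mgrid[:480,:640]
    near=(np.hypot(uu-C[0],vv-C[1])<32)&(hsv[...,0]>20)&(hsv[...,0]<50)
    m=near&(hsv[...,1]>.45)&(hsv[...,2]>.8*np.percentile(hsv[...,2][near&(hsv[...,1]>.45)],90))
    k=onplane(d,(uu[m].mean(),vv[m].mean()),z-.052)-r.x
    v=(*r.x,np.arctan2(k[1],k[0])); p,a=tofr(n,v)
    print(n,'tool',np.round(v[:2],4),'score',round(-r.fun,1),'key r',round(float(np.hypot(*k)),4),int(m.sum()),'world',np.round(p,4),'key dir deg',round(a,1)); return v
def gear(n,x0=0,y0=0):
    s,c,im=load(n); v,sc=gear_fit(n,x0,y0,s['tool_pos'][2]+B-.044); p,a=tofr(n,v)
    print(n,'tool',np.round(v[:2],4),'score',round(sc,1),'world',np.round(p,4),'gear x deg',round(a,1),'keyway',round(a+180,1)); return v
E
python3 - <<'E'
from vis import *
gear('g3');shaft('a4')
s,c,im=load('a4');d=toolcam(s,c)
print(proj(d,[0.004,-.0018,.2133-.076]))
E
```

```text
g3 tool [-0.0029 -0.0006] score 36.0 world [ 0.5009 -0.1396] gear x deg -24.8 keyway 155.2
a4 tool [ 0.0001 -0.0035] score 25.0 key r 0.0157 45 world [ 0.637  -0.0862] key dir deg 146.4
[319.89850893 220.93620344]
```

Call:
step_arm(targets=[[[0.085, -0.014, -0.0053, -0.0036, 0, 0, 0.1115], [0.085, -0.014, -0.0053, -0.0036, 0, 0, 0.1115], [0.085, -0.014, -0.0053, -0.0036, 0, 0, 0.1115], [0.085, -0.014, -0.0053, -0.0036, 0, 0, 0.1115], [0.085, -0.014, -0.0053, -0.0036, 0, 0, 0.1115], [0.085, -0.014, -0.0053, -0.0036, 0, 0, 0.1115], [0.085, -0.014, -0.0053, -0.0036, 0, 0, 0.1115], [0.085, -0.014, -0.0053, -0.0036, 0, 0, 0.1115], [0.085, -0.014, -0.0053, -0.0036, 0, 0, 0.1115], [0.085, -0.014, -0.0053, -0.0036, 0, 0, 0.1115], [0.085, 0, 0, 0, 0, 0, 0], [0.085, 0, 0, 0, 0, 0, 0]]])

```text
time: 13.32
tool_pos: [0.4972, -0.1396, 0.1756]
ee_rot: [[-0.905, 0.426, 0.0], [0.426, 0.905, -0.0], [-0.0, 0.0, -1.0]]
ft_force: [0.4, -0.7, 0.2]
opening: 0.0851
finger_force: 0.0
```

Run:
```python
from vis import *
for n in('g3b','g3c'):
    view(n); gear(n)
```

```text
tool [ 0.4972 -0.1396  0.1756] yaw 1.1312
g3b tool [-0.0044  0.0045] score 37.0 world [ 0.5031 -0.1374] gear x deg -24.6 keyway 155.4
tool [ 0.4981 -0.1395  0.1758] yaw 1.1315
g3c tool [-0.0035  0.0041] score 37.0 world [ 0.503  -0.1373] gear x deg -24.8 keyway 155.2
```

Call:
step_arm(targets=[[[0.065, 0.0028, 0.0037, -0.02, 0, 0, 0.008], [0.065, 0, 0, -0.03, 0, 0, 0], [0.065, 0, 0, -0.03, 0, 0, 0], [0.065, 0, 0, -0.03, 0, 0, 0], [0.065, 0, 0, -0.02, 0, 0, 0], [0.065, 0, 0, -0.015, 0, 0, 0], [0.065, 0, 0, -0.0055, 0, 0, 0], [0.065, 0, 0, 0, 0, 0, 0], [0.065, 0, 0, 0, 0, 0, 0]]])

```text
time: 14.17
tool_pos: [0.502, -0.1355, 0.025]
ee_rot: [[-0.91, 0.414, 0.001], [0.414, 0.91, -0.0], [-0.001, -0.0, -1.0]]
ft_force: [-0.0, -0.4, -0.5]
opening: 0.0651
finger_force: 0.0
```

Close, lift and look at the gear in hand.

Call:
step_arm(targets=[[[0.03, 0, 0, 0, 0, 0, 0], [0.03, 0, 0, 0, 0, 0, 0], [0.03, 0, 0, 0, 0, 0, 0], [0.03, 0, 0, 0, 0, 0, 0], [0.03, 0, 0, 0, 0, 0, 0], [0.03, 0, 0, 0.01, 0, 0, 0], [0.03, 0, 0, 0.02, 0, 0, 0], [0.03, 0, 0, 0.03, 0, 0, 0], [0.03, 0, 0, 0.03, 0, 0, 0], [0.03, 0, 0, 0.03, 0, 0, 0], [0.03, 0, 0, 0, 0, 0, 0]]], grip_force=60)

```text
time: 15.08
tool_pos: [0.5043, -0.1368, 0.151]
ee_rot: [[-0.91, 0.414, 0.009], [0.414, 0.91, -0.005], [-0.011, -0.001, -1.0]]
ft_force: [1.4, -0.5, -2.5]
opening: 0.0419
finger_force: 62.1
```

```bash
cat >> vis.py <<'E'
def inhand(n,depth):
    s,c,im=load(n); best=[]
    for dd in(-.004,0,.004):
        v,sc=gear_fit(n,0,0,depth+dd); best.append((sc,dd,np.round(v,4)))
    print(n,best)
E
python3 - <<'E'
from vis import *
s,c,im=view('h3'); inhand('h3',.025+B-.044); print(s['opening'],s['finger_force'],s['ft_force'])
cv2.imwrite('pics/v12.png',cv2.resize(im[200:400,200:440,::-1],None,fx=3,fy=3,interpolation=cv2.INTER_CUBIC))
E
```

```text
tool [ 0.5043 -0.1368  0.151 ] yaw 1.1441
h3 [(np.float64(18.879560470581055), -0.004, array([-2.0000e-04, -1.0000e-04,  6.3488e+00])), (np.float64(17.993574142456055), 0, array([-0.002 ,  0.    ,  0.0398])), (np.float64(16.009611129760742), 0.004, array([-4.9000e-03,  5.0000e-04,  6.0587e+00]))]
0.04192868582664008 62.05191493034363 [ 1.40118308 -0.50619142 -2.53744676]
```

View pics/v12.png

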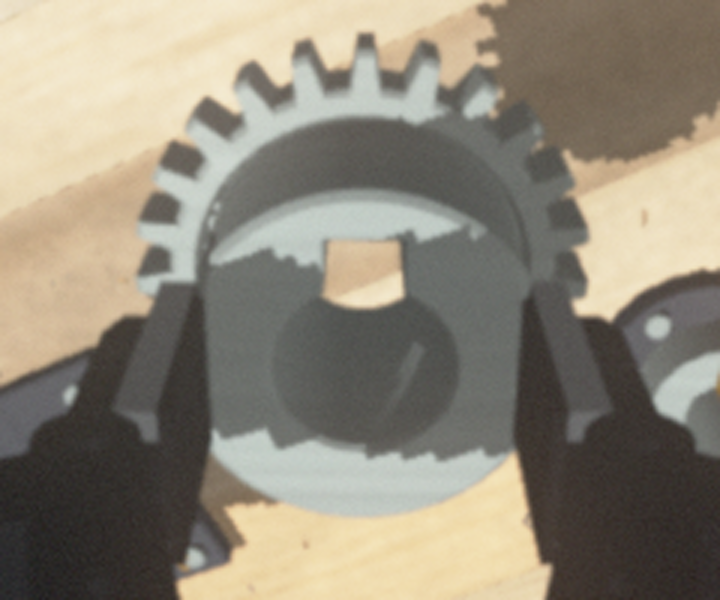

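Call:
step_arm(targets=[[[0.03, 0.0244, 0.0015, 0.005, 0, 0, -0.0194], [0.03, 0.0244, 0.0015, 0.005, 0, 0, -0.0194], [0.03, 0.0244, 0.0015, 0.005, 0, 0, -0.0194], [0.03, 0.0244, 0.0015, 0.005, 0, 0, -0.0194], [0.03, 0.0244, 0.0015, 0.005, 0, 0, -0.0194], [0.03, 0.0244, 0.0015, 0.005, 0, 0, -0.0194], [0.03, 0.0244, 0.0015, 0.005, 0, 0, -0.0194], [0.03, 0.0244, 0.0015, 0.005, 0, 0, -0.0194], [0.03, 0, 0, 0, 0, 0, 0], [0.03, 0, 0, 0, 0, 0, 0]]])

```text
time: 15.97
tool_pos: [0.6961, -0.1228, 0.1818]
ee_rot: [[-0.836, 0.549, -0.004], [0.549, 0.836, 0.001], [0.004, -0.001, -1.0]]
ft_force: [-0.4, 0.5, -4.7]
opening: 0.0419
finger_force: 62.1
```

Run:
```python
from vis import *
for n in('a4b','a4c'):
    s,c,im=view(n); shaft(n,.075,0)
```

```text
tool [ 0.6961 -0.1228  0.1818] yaw 0.9897
a4b tool [0.0627 0.004 ] score 17.5 key r 0.0226 57 world [ 0.6459 -0.0851] key dir deg 152.7
tool [ 0.6951 -0.1229  0.1819] yaw 0.9894
a4c tool [0.0619 0.0048] score 17.6 key r 0.0226 61 world [ 0.646  -0.0849] key dir deg 153.3
```

```bash
cat >> vis.py <<'E'
def shaft2(n,x0=0,y0=0,pr=True):
    s,c,im=load(n); d=toolcam(s,c); z=s['tool_pos'][2]+B; S=sampler(im); A=np.linspace(0,2*np.pi,60,endpoint=False)
    def parts(v):
        o=[]
        for r,h,sg in((.011,.076,1),(.022,.030,1)):
            p,u=circ(v[0],v[1],r,A); o.append(edge_score(S,d,p,u,z-h,sg))
        return o
    f=lambda v:-sum(parts(v))
    g=sorted((f((x0+i*.0015,y0+j*.0015)),x0+i*.0015,y0+j*.0015) for i in range(-12,13) for j in range(-12,13))
    r=minimize(f,g[0][1:],method='Nelder-Mead',options=dict(initial_simplex=[np.array(g[0][1:])+e for e in([0,0],[.001,0],[0,.001])],xatol=1e-5))
    C=proj(d,[*r.x,z-.052]); hsv=cv2.cvtColor(im/255,cv2.COLOR_BGR2HSV); vv,uu=np.mgrid[:480,:640]
    near=(np.hypot(uu-C[0],vv-C[1])<30)&(hsv[...,0]>20)&(hsv[...,0]<50)&(hsv[...,1]>.45)
    if near.sum():
        m=near&(hsv[...,2]>.8*np.percentile(hsv[...,2][near],90))
        k=onplane(d,(uu[m].mean(),vv[m].mean()),z-.052)-r.x; nm=int(m.sum())
    else: k=np.zeros(2);nm=0
    v=(*r.x,np.arctan2(k[1],k[0])); p,a=tofr(n,v)
    if pr: print(n,'tool',np.round(v[:2],4),'parts',np.round(parts(r.x),1),'key r',round(float(np.hypot(*k)),4),nm,'px',np.round(proj(d,[*r.x,z-.076])),'world',np.round(p,4),'key dir',round(a,1)); return v
E
python3 - <<'E'
from vis import *
shaft2('a4');shaft2('a4b',.07,0);shaft2('a4c',.07,0)
a=cv2.imread('pics/a4.png')[170:270,260:380];b=cv2.imread('pics/a4c.png')[60:260,240:400]
cv2.imwrite('pics/v13.png',np.hstack([cv2.resize(a,(400,333),interpolation=cv2.INTER_CUBIC),cv2.resize(b,(266,333),interpolation=cv2.INTER_CUBIC)]))
s,c,im=load('a4c');d=toolcam(s,c);print(proj(d,[.075,0,.1819+B-.076]))
E
```

```text
a4 tool [ 0.0004 -0.0041] parts [24.6 28.4] key r 0.015 45 px [317. 221.] world [ 0.6363 -0.0859] key dir 146.1
a4b tool [0.0712 0.0025] parts [13.7 37.7] key r 0.0142 61 px [324. 137.] world [ 0.638  -0.0817] key dir 150.1
a4c tool [0.0703 0.0031] parts [13.7 37.7] key r 0.0141 63 px [325. 139.] world [ 0.6381 -0.0817] key dir 150.8
[320.8793513  132.16940716]
```

View pics/v13.png

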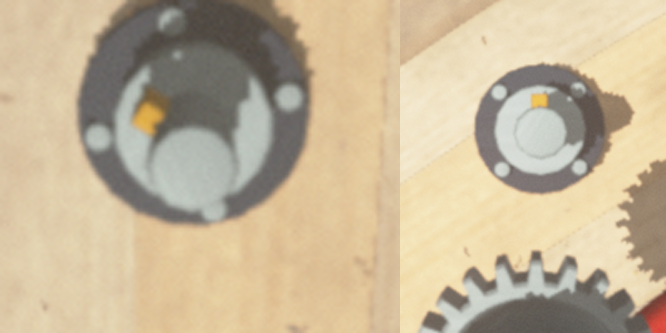

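Call:
step_arm(targets=[[[0.03, -0.015, 0.01, 0, 0, 0, 0.0125], [0.03, -0.015, 0.01, 0, 0, 0, 0.0125], [0.03, -0.015, 0.01, 0, 0, 0, 0.0125], [0.03, -0.015, 0.01, 0, 0, 0, 0.0125], [0.03, 0, 0, -0.025, 0, 0, 0], [0.03, 0, 0, -0.025, 0, 0, 0], [0.03, 0, 0, -0.02, 0, 0, 0], [0.03, 0, 0, -0.005, 0, 0, 0], [0.03, 0, 0, 0, 0, 0, 0], [0.03, 0, 0, 0, 0, 0, 0]]])

```text
time: 16.9
tool_pos: [0.6362, -0.0836, 0.1101]
ee_rot: [[-0.862, 0.508, 0.0], [0.508, 0.862, -0.0], [-0.0, -0.0, -1.0]]
ft_force: [0.1, -0.9, -3.4]
opening: 0.042
finger_force: 62.1
```

Run:
```python
from vis import *
P=[]
for i in range(4):
    s,c,im=view(f'i{i}'); P.append(s['tool_pos'])
print(np.mean(P,0),s['ft_force'])
```

```text
tool [ 0.6362 -0.0836  0.1101] yaw 1.0384
tool [ 0.6369 -0.0838  0.1109] yaw 1.0385
tool [ 0.6373 -0.0838  0.1113] yaw 1.0386
tool [ 0.6374 -0.0838  0.1113] yaw 1.0386
[ 0.63695428 -0.08377045  0.1109005 ] [-0.46381139 -0.28111952 -1.96827951]
```

Call:
step_arm(targets=[[[0.03, -0.0017, 0.0013, 0, 0, 0, 0], [0.03, 0, 0, -0.003, 0, 0, 0], [0.03, 0, 0, -0.003, 0, 0, 0], [0.03, 0, 0, -0.002, 0, 0, 0], [0.03, 0, 0, -0.002, 0, 0, 0], [0.03, 0, 0, 0, 0, 0, 0], [0.03, 0, 0, 0, 0, 0, 0], [0.03, 0, 0, 0, 0, 0, 0]]])

```text
time: 17.77
tool_pos: [0.6348, -0.082, 0.1019]
ee_rot: [[-0.862, 0.507, 0.001], [0.507, 0.862, -0.001], [-0.001, 0.0, -1.0]]
ft_force: [-5.1, 0.5, 10.9]
opening: 0.0422
finger_force: 63.8
```

Run:
```python
from h import *
s=robot.sense();print(s['tool_pos'],s['ft_force'],s['ft_torque']); c,im=snap('wrist','j1')
s=robot.sense();print(s['tool_pos'],s['ft_force'],s['ft_torque'])
```

```text
[ 0.63484634 -0.08202004  0.10193717] [-5.09465286  0.54719423 10.92408187] [0.19834267 0.9681872  0.00541511]
[ 0.63483573 -0.08204932  0.10192678] [-5.6318064   1.70409998 12.16772076] [ 0.22218113  0.90078545 -0.04128278]
```

Call:
step_arm(targets=[[[0.03, -0.0015, 0, 0.0005, 0, 0, 0], [0.03, 0, 0, 0, 0, 0, 0], [0.03, 0, 0, -0.0015, 0, 0, 0], [0.03, 0, 0, -0.001, 0, 0, 0], [0.03, 0, 0, 0, 0, 0, 0], [0.03, 0, 0, 0, 0, 0, 0]]])

```text
time: 18.32
tool_pos: [0.6346, -0.0821, 0.1017]
ee_rot: [[-0.862, 0.507, 0.005], [0.507, 0.862, -0.001], [-0.005, 0.001, -1.0]]
ft_force: [-6.5, 2.9, 19.2]
opening: 0.042
finger_force: 64.7
```

Run:
```python
from h import *
s=robot.sense();print(s['tool_pos'],s['ft_force'],s['ft_torque'])
```

```text
[ 0.63455064 -0.08207629  0.10167259] [-6.52349441  2.91433857 19.22009912] [0.47331708 0.86201717 0.02029361]
```

Call:
step_arm(targets=[[[0.03, 0, 0, 0.003, 0, 0, 0], [0.03, 0, 0, 0.003, 0, 0, 0], [0.03, 0, 0, 0, 0, 0, 0], [0.03, 0, 0, 0, 0, 0, 0], [0.03, 0, 0, 0, 0, 0, 0], [0.03, 0, 0, 0, 0, 0, 0]]])

```text
time: 18.82
tool_pos: [0.6328, -0.082, 0.1026]
ee_rot: [[-0.862, 0.507, -0.002], [0.507, 0.862, 0.0], [0.002, -0.0, -1.0]]
ft_force: [0.2, -0.1, -3.7]
opening: 0.0425
finger_force: 62.1
```

Run:
```python
from vis import *
s,c,im=view('k1');print(s['tool_pos'],s['ft_force'],s['ft_torque'])
cv2.imwrite('pics/v14.png',cv2.resize(im[260:380,260:380,::-1],(600,600),interpolation=cv2.INTER_CUBIC))
```

```text
tool [ 0.6328 -0.082   0.1026] yaw 1.0387
[ 0.6327578  -0.08202615  0.10256892] [ 0.19526374 -0.13511893 -3.65208426] [ 0.03024418 -0.00599603 -0.05511393]
```

View pics/v14.png

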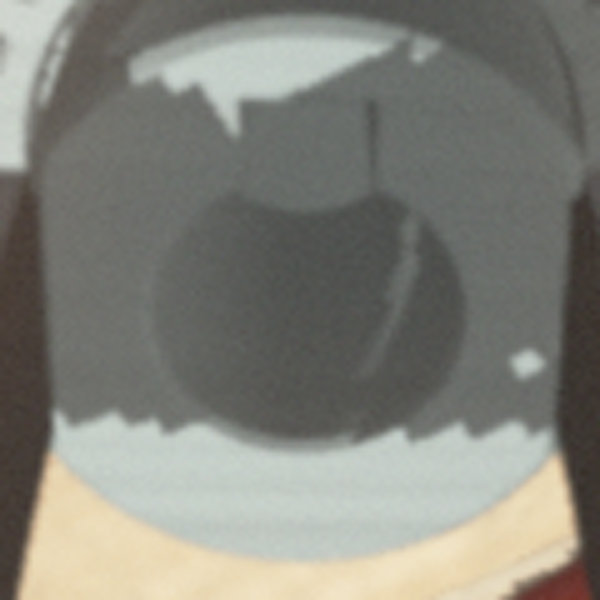

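Run:
```python
from vis import *
from scipy.optimize import fsolve
s,c,im=load('h3');d=toolcam(s,c)
f=lambda v:[proj(d,[v[0]+.026,0,v[1]])[1]-(200+189/3),proj(d,[v[0]-.026,0,v[1]])[1]-(200+516/3)]
x=fsolve(f,[0,0]);print('x,depth',x)
for D in(-.012,-.008,-.005,-.002):
    x=fsolve(lambda v:[proj(d,[v[0]-.026,0,D])[1]-(372)],[0])[0]
    w=proj(d,[x,.022,D])[0]-proj(d,[x,-.022,D])[0]; m=proj(d,[x,0,D])
    print(D,'x from back edge',round(x,4),'x from bore back',round(fsolve(lambda v:[proj(d,[v[0]-.0125,0,D])[1]-349],[0])[0],4),'flat width',w,m)
# k1 view (5x crop at 260,260): boss back edge row 560, bore back row 450
s,c,im=load('k1');d=toolcam(s,c)
for D in(-.012,-.008,-.005,-.002):
    print(D,round(fsolve(lambda v:[proj(d,[v[0]-.026,0,D])[1]-(260+560/5)],[0])[0],4),round(fsolve(lambda v:[proj(d,[v[0]-.0125,0,D])[1]-(260+450/5)],[0])[0],4))
```

```text
x,depth [ 0.0010732 -0.0156302]
-0.012 x from back edge -0.0017 x from bore back -0.0023 flat width 103.4534486782394 [320.87223504 323.45396551]
-0.008 x from back edge -0.0048 x from bore back -0.005 flat width 100.35487364766306 [320.86024381 324.94828512]
-0.005 x from back edge -0.0071 x from bore back -0.007 flat width 98.14873630050045 [320.85171377 326.01031717]
-0.002 x from back edge -0.0094 x from bore back -0.0091 flat width 96.03648969095747 [320.84355247 327.02569316]
-0.012 -0.0017 -0.0029
-0.008 -0.0048 -0.0056
-0.005 -0.0071 -0.0076
-0.002 -0.0094 -0.0096
```

Call:
step_arm(targets=[[[0.03, 0.0045, 0.0011, 0.002, 0, 0, 0], [0.03, 0, 0, 0, 0, 0, 0], [0.03, 0, 0, 0, 0, 0, 0], [0.03, 0, 0, -0.002, 0, 0, 0], [0.03, 0, 0, -0.002, 0, 0, 0], [0.03, 0, 0, -0.002, 0, 0, 0], [0.03, 0, 0, -0.001, 0, 0, 0], [0.03, 0, 0, 0, 0, 0, 0], [0.03, 0, 0, 0, 0, 0, 0]]])

```text
time: 19.62
tool_pos: [0.6377, -0.0813, 0.0982]
ee_rot: [[-0.862, 0.507, -0.0], [0.507, 0.862, -0.0], [-0.0, -0.0, -1.0]]
ft_force: [1.1, -2.4, -4.3]
opening: 0.0424
finger_force: 62.1
```

Call:
step_arm(targets=[[[0.03, 0, 0, -0.004, 0, 0, 0], [0.03, 0, 0, -0.004, 0, 0, 0], [0.03, 0, 0, -0.004, 0, 0, 0], [0.03, 0, 0, 0, 0, 0, 0], [0.03, 0, 0, 0, 0, 0, 0], [0.03, 0, 0, 0, 0, 0, 0]]])

```text
time: 20.12
tool_pos: [0.6377, -0.0814, 0.0861]
ee_rot: [[-0.862, 0.507, -0.0], [0.507, 0.862, -0.0], [0.0, -0.0, -1.0]]
ft_force: [2.4, -4.0, -6.3]
opening: 0.0422
finger_force: 62.0
```

Call:
step_arm(targets=[[[0.03, 0.0003, -0.0005, -0.004, 0, 0, 0], [0.03, 0, 0, -0.003, 0, 0, 0], [0.03, 0, 0, -0.003, 0, 0, 0], [0.03, 0, 0, -0.002, 0, 0, 0], [0.03, 0, 0, 0, 0, 0, 0], [0.03, 0, 0, 0, 0, 0, 0], [0.03, 0, 0, 0, 0, 0, 0]]])

```text
time: 20.7
tool_pos: [0.6378, -0.0815, 0.0742]
ee_rot: [[-0.862, 0.507, -0.001], [0.507, 0.862, 0.0], [0.001, -0.0, -1.0]]
ft_force: [2.1, -3.1, -4.7]
opening: 0.0423
finger_force: 62.0
```

Call:
step_arm(targets=[[[0.03, 0, 0, -0.005, 0, 0, 0], [0.03, 0, 0, -0.005, 0, 0, 0], [0.03, 0, 0, -0.004, 0, 0, 0], [0.03, 0, 0, -0.003, 0, 0, 0], [0.03, 0, 0, -0.002, 0, 0, 0], [0.03, 0, 0, 0, 0, 0, 0], [0.03, 0, 0, 0, 0, 0, 0]]])

```text
time: 21.28
tool_pos: [0.6379, -0.0815, 0.0561]
ee_rot: [[-0.862, 0.507, -0.0], [0.507, 0.862, -0.0], [0.0, -0.0, -1.0]]
ft_force: [-3.5, -1.9, 4.7]
opening: 0.0419
finger_force: 63.0
```

Call:
step_arm(targets=[[[0.065, 0, 0, 0, 0, 0, 0], [0.065, 0, 0, 0, 0, 0, 0], [0.065, 0, 0, 0, 0, 0, 0], [0.065, 0, 0, 0.01, 0, 0, 0], [0.065, 0, 0, 0.025, 0, 0, 0], [0.065, 0, 0, 0.03, 0, 0, 0], [0.065, 0, 0, 0.03, 0, 0, 0], [0.065, 0, 0, 0.03, 0, 0, 0], [0.085, -0.017, 0.0257, 0, 0, 0, 0], [0.085, -0.017, 0.0257, 0, 0, 0, 0], [0.085, -0.017, 0.0257, 0, 0, 0, 0], [0.085, -0.017, 0.0257, 0, 0, 0, 0], [0.085, -0.017, 0.0257, 0, 0, 0, 0], [0.085, -0.017, 0.0257, 0, 0, 0, 0], [0.085, -0.017, 0.0257, 0, 0, 0, 0], [0.085, 0, 0, 0, 0, 0, 0], [0.085, 0, 0, 0, 0, 0, 0], [0.085, 0, 0, 0, 0, 0, 0], [0.085, 0, 0, 0, 0, 0, 0]]])

```text
time: 22.87
tool_pos: [0.5199, 0.0977, 0.1809]
ee_rot: [[-0.861, 0.508, 0.001], [0.508, 0.861, -0.0], [-0.001, 0.0, -1.0]]
ft_force: [0.5, 0.6, 0.7]
opening: 0.0846
finger_force: 0.0
```

Run:
```python
from vis import *
s,c,im=view('g2a'); spots(c,{'gear_a':.0,'arbor_1':.03})
for dx in(.06,.08): gear('g2a',dx,0)
c,im=snap('scene')
for t in('gear_a','arbor_1'):
    for q in spot_point('scene',t)[:7]:
        if q['score']>.3: print(t,round(q['score'],2),np.round(q['pixel']),np.round(onz(c,q['pixel'],0)[:2],3))
```

```text
tool [0.5199 0.0977 0.1809] yaw 1.0381
gear_a 0.95 [433.8  59.6] [0.4469 0.2583]
gear_a 0.9 [233.8 394. ] [ 0.6517 -0.098 ]
gear_a 0.89 [327.  126.9] [0.4547 0.1426]
gear_a 0.67 [233.2 240.9] [0.4996 0.0134]
arbor_1 0.91 [492.7 246.8] [0.6188 0.2224]
arbor_1 0.86 [577.1 104. ] [0.5401 0.3649]
arbor_1 0.82 [237.3 380.4] [ 0.6199 -0.0614]
arbor_1 0.71 [340.2 344.6] [0.6325 0.0528]
g2a tool [0.075  0.0057] score 35.5 world [0.4582 0.1407] gear x deg -35.1 keyway 144.9
g2a tool [0.075  0.0057] score 35.5 world [0.4582 0.1406] gear x deg -35.3 keyway 144.7
gear_a 0.88 [266. 248.] [0.457 0.128]
gear_a 0.84 [228. 230.] [0.441 0.265]
gear_a 0.83 [308. 258.] [0.501 0.013]
gear_a 0.77 [369. 236.] [ 0.67 -0.07]
gear_a 0.75 [476. 303.] [ 0.638 -0.415]
arbor_1 0.92 [337. 218.] [0.673 0.045]
arbor_1 0.69 [228. 195.] [0.55  0.379]
arbor_1 0.64 [278. 199.] [0.63  0.239]
arbor_1 0.58 [367. 246.] [ 0.635 -0.089]
```

Call:
step_arm(targets=[[[0.085, 0.025, -0.011, 0.004, 0, 0, 0], [0.085, 0.025, -0.011, 0.004, 0, 0, 0], [0.085, 0.025, -0.011, 0.004, 0, 0, 0], [0.085, 0.025, -0.011, 0.004, 0, 0, 0], [0.085, 0.025, -0.011, 0.004, 0, 0, 0], [0.085, 0.025, -0.011, 0.004, 0, 0, 0], [0.085, 0.025, -0.011, 0.004, 0, 0, 0], [0.085, 0.025, -0.011, 0.004, 0, 0, 0], [0.085, 0, 0, 0, 0, 0, 0], [0.085, 0, 0, 0, 0, 0, 0], [0.085, 0, 0, 0, 0, 0, 0], [0.085, 0, 0, 0, 0, 0, 0]]])

```text
time: 24.17
tool_pos: [0.718, 0.011, 0.2123]
ee_rot: [[-0.862, 0.507, -0.001], [0.507, 0.862, 0.0], [0.001, -0.0, -1.0]]
ft_force: [0.2, 0.1, -0.2]
opening: 0.0851
finger_force: 0.0
```

Run:
```python
from vis import *
s,c,im=view('a3a'); spots(c,{'arbor_1':.0,'arbor_1_seat':.03})
shaft2('a3a',.075,0)
```

```text
tool [0.718  0.011  0.2123] yaw 1.0392
arbor_1 0.81 [200.6 188.6] [ 0.638  -0.0836]
arbor_1 0.77 [312.4 132.7] [0.6502 0.0416]
arbor_1 0.65 [467.6  32.2] [0.6333 0.2324]
arbor_1_seat 0.8 [313. 134.] [0.6515 0.0422]
a3a tool [ 0.0707 -0.0038] parts [13.5 36.7] key r 0.0142 51 px [316. 137.] world [0.6551 0.0436] key dir 159.0
```

Call:
step_arm(targets=[[[0.085, -0.003, 0.0262, 0, 0, 0, 0], [0.085, -0.003, 0.0262, 0, 0, 0, 0], [0.085, -0.003, 0.0262, 0, 0, 0, 0], [0.085, -0.003, 0.0262, 0, 0, 0, 0], [0.085, -0.003, 0.0262, 0, 0, 0, 0], [0.085, -0.003, 0.0262, 0, 0, 0, 0], [0.085, -0.003, 0.0262, 0, 0, 0, 0], [0.085, 0, 0, 0, 0, 0, 0], [0.085, 0, 0, 0, 0, 0, 0], [0.085, 0, 0, 0, 0, 0, 0], [0.085, 0, 0, 0, 0, 0, 0]]])

```text
time: 25.23
tool_pos: [0.6981, 0.1928, 0.2127]
ee_rot: [[-0.861, 0.508, 0.0], [0.508, 0.861, -0.001], [-0.0, -0.0, -1.0]]
ft_force: [-0.1, 0.6, -0.4]
opening: 0.0848
finger_force: 0.0
```

Run:
```python
from vis import *
s,c,im=view('a2a'); spots(c,{'arbor_1_seat':.03})
shaft2('a2a',.075,0)
```

```text
tool [0.6981 0.1928 0.2127] yaw 1.0379
arbor_1_seat 0.58 [167.6 251.9] [0.6522 0.0416]
arbor_1_seat 0.31 [322.4 129.6] [0.6327 0.233 ]
a2a tool [0.0759 0.0007] parts [18.1 37.1] key r 0.0144 46 px [322. 131.] world [0.633 0.232] key dir -176.3
```

Call:
step_arm(targets=[[[0.065, -0.024, -0.0052, -0.01, 0, 0, -0.0082], [0.065, -0.024, -0.0052, -0.01, 0, 0, -0.0082], [0.065, -0.024, -0.0052, -0.01, 0, 0, -0.0082], [0.065, -0.024, -0.0052, -0.01, 0, 0, -0.0082], [0.065, -0.024, -0.0052, -0.01, 0, 0, -0.0082], [0.065, -0.024, -0.0052, -0.01, 0, 0, -0.0082], [0.065, -0.024, -0.0052, -0.01, 0, 0, -0.0082], [0.065, -0.024, -0.0052, -0.01, 0, 0, -0.0082], [0.065, -0.024, -0.0052, -0.01, 0, 0, -0.0082], [0.065, -0.024, -0.0052, -0.01, 0, 0, -0.0082], [0.065, 0, 0, -0.01, 0, 0, 0], [0.065, 0, 0, -0.01, 0, 0, 0], [0.065, 0, 0, 0, 0, 0, 0], [0.065, 0, 0, 0, 0, 0, 0], [0.065, 0, 0, 0, 0, 0, 0], [0.065, 0, 0, 0, 0, 0, 0]]])

```text
time: 26.67
tool_pos: [0.4593, 0.1418, 0.093]
ee_rot: [[-0.817, 0.576, 0.001], [0.576, 0.817, 0.0], [-0.001, 0.001, -1.0]]
ft_force: [-0.4, 0.6, 0.7]
opening: 0.0654
finger_force: 0.0
```

Run:
```python
from vis import *
s,c,im=view('g2b'); gear('g2b',0,0)
d=toolcam(s,c); print([proj(d,[0,y,-.011]).round() for y in(-.03,.03)])
```

```text
tool [0.4593 0.1418 0.093 ] yaw 0.9567
g2b tool [-0.005  -0.0023] score 19.5 world [0.4621 0.1371] gear x deg -22.3 keyway 157.7
[array([251., 318.]), array([391., 318.])]
```

Run:
```python
from vis import *
for b in(.0,.005,.010,.015,.02):
    v,sc=gear_fit('g2b',0,0,.093+b-.044); print(b,np.round(v,4),round(sc,1),tofr('g2b',v))
s,c,im=view('g2c'); spots(c,{'gear_a':0})
```

```text
0.0 [ 1.2000e-03 -1.6000e-03  2.9801e+00] 18.6 (array([0.45740053, 0.14121416]), np.float64(-25.931115311300935))
0.005 [-8.0000e-04 -2.0000e-03  2.9667e+00] 20.2 (array([0.4588486 , 0.13978302]), np.float64(-25.16452835298249))
0.01 [-3.1000e-03 -2.3000e-03  2.9703e+00] 19.9 (array([0.46051641, 0.13821399]), np.float64(-25.375151339489566))
0.015 [-5.5000e-03 -2.3000e-03  2.9171e+00] 19.4 (array([0.46245968, 0.13680453]), np.float64(-22.32349571164063))
0.02 [-7.7000e-03 -2.7000e-03  2.9338e+00] 17.8 (array([0.46406264, 0.13519676]), np.float64(-23.28065322348034))
tool [0.4591 0.1419 0.0929] yaw 0.9568
gear_a 0.93 [449.6 129. ] [0.443  0.2583]
gear_a 0.85 [222.9 365.9] [0.4987 0.0159]
gear_a 0.77 [316.4 240.1] [0.4552 0.1409]
gear_a 0.42 [  6.3 355.4] [ 0.3655 -0.2162]
```

Call:
step_arm(targets=[[[0.065, -0.001, -0.001, -0.02, 0, 0, 0], [0.065, 0, 0, -0.02, 0, 0, 0], [0.065, 0, 0, -0.015, 0, 0, 0], [0.065, 0, 0, -0.009, 0, 0, 0], [0.065, 0, 0, -0.003, 0, 0, 0], [0.065, 0, 0, 0, 0, 0, 0], [0.065, 0, 0, 0, 0, 0, 0], [0.065, 0, 0, 0, 0, 0, 0], [0.065, 0, 0, 0, 0, 0, 0]]])

```text
time: 27.57
tool_pos: [0.4578, 0.1409, 0.0263]
ee_rot: [[-0.817, 0.576, 0.002], [0.576, 0.817, 0.0], [-0.001, 0.001, -1.0]]
ft_force: [-0.2, 0.3, 0.1]
opening: 0.0649
finger_force: 0.0
```

Call:
step_arm(targets=[[[0.03, 0, 0, 0, 0, 0, 0], [0.03, 0, 0, 0, 0, 0, 0], [0.03, 0, 0, 0, 0, 0, 0], [0.03, 0, 0, 0, 0, 0, 0], [0.03, 0, 0, 0, 0, 0, 0], [0.03, 0, 0, 0.01, 0, 0, 0], [0.03, 0, 0, 0.02, 0, 0, 0], [0.03, 0, 0, 0.03, 0, 0, 0], [0.03, 0, 0, 0.03, 0, 0, 0], [0.03, 0, 0, 0.03, 0, 0, 0], [0.03, 0, 0, 0, 0, 0, 0], [0.03, 0, 0, 0, 0, 0, 0], [0.03, 0, 0, 0, 0, 0, 0]]])

```text
time: 28.65
tool_pos: [0.456, 0.1408, 0.1449]
ee_rot: [[-0.817, 0.576, -0.001], [0.576, 0.817, -0.0], [0.001, -0.001, -1.0]]
ft_force: [1.0, 0.2, -4.1]
opening: 0.0422
finger_force: 62.3
```

```bash
cat >> vis.py <<'E'
def backrow(n):
    im=cv2.imread(f'pics/{n}.png'); h=cv2.cvtColor(cv2.GaussianBlur(im,(0,0),.8),cv2.COLOR_BGR2HSV)
    for q in(316,321,326):
        sat=h[355:395,q-1:q+2,1].mean(1); v=h[330:395,q-1:q+2,2].mean(1)
        print(n,q,'sat edge',355+int(np.argmax(np.diff(sat))),'bore edge',330+int(np.argmax(np.diff(v)[:30])), 'max',round(np.diff(sat).max(),1))
E
python3 - <<'E'
from vis import *
s,c,im=view('h2'); print(s['opening'],s['ft_force'])
backrow('h3');backrow('k1');backrow('h2')
E
```

```text
tool [0.456  0.1408 0.1449] yaw 0.9568
0.04215977202285281 [ 0.95018566  0.18400601 -4.10485286]
h3 316 sat edge 371 bore edge 349 max 23.0
h3 321 sat edge 371 bore edge 350 max 24.0
h3 326 sat edge 371 bore edge 351 max 23.3
k1 316 sat edge 371 bore edge 349 max 19.3
k1 321 sat edge 371 bore edge 347 max 16.7
k1 326 sat edge 371 bore edge 349 max 18.3
h2 316 sat edge 376 bore edge 354 max 16.7
h2 321 sat edge 376 bore edge 354 max 17.3
h2 326 sat edge 375 bore edge 352 max 15.3
```

Call:
step_arm(targets=[[[0.03, 0.0247, -0.0121, 0, 0, 0, 0.031], [0.03, 0.0247, -0.0121, 0, 0, 0, 0.031], [0.03, 0.0247, -0.0121, 0, 0, 0, 0.031], [0.03, 0.0247, -0.0121, 0, 0, 0, 0.031], [0.03, 0.0247, -0.0121, 0, 0, 0, 0.031], [0.03, 0.0247, -0.0121, 0, 0, 0, 0.031], [0.03, 0.0247, -0.0121, 0, 0, 0, 0.031], [0.03, 0.0247, -0.0121, 0, 0, 0, 0.031], [0.03, 0, 0, -0.02, 0, 0, 0], [0.03, 0, 0, -0.015, 0, 0, 0], [0.03, 0, 0, 0, 0, 0, 0], [0.03, 0, 0, 0, 0, 0, 0], [0.03, 0, 0, 0, 0, 0, 0], [0.03, 0, 0, 0, 0, 0, 0]]])

```text
time: 29.87
tool_pos: [0.6549, 0.0442, 0.1112]
ee_rot: [[-0.934, 0.358, 0.001], [0.358, 0.934, -0.0], [-0.001, 0.0, -1.0]]
ft_force: [0.2, 1.4, -3.1]
opening: 0.0421
finger_force: 62.3
```

Call:
step_arm(targets=[[[0.03, -0.0015, 0.0001, -0.003, 0, 0, 0], [0.03, 0, 0, -0.003, 0, 0, 0], [0.03, 0, 0, 0, 0, 0, 0], [0.03, 0, 0, -0.002, 0, 0, 0], [0.03, 0, 0, -0.002, 0, 0, 0], [0.03, 0, 0, -0.002, 0, 0, 0], [0.03, 0, 0, 0, 0, 0, 0], [0.03, 0, 0, 0, 0, 0, 0], [0.03, 0, 0, 0, 0, 0, 0]]])

```text
time: 30.62
tool_pos: [0.6531, 0.0441, 0.0985]
ee_rot: [[-0.934, 0.358, -0.0], [0.358, 0.934, -0.0], [0.0, -0.0, -1.0]]
ft_force: [0.1, -0.6, -3.4]
opening: 0.0423
finger_force: 62.3
```

Call:
step_arm(targets=[[[0.03, 0, 0, -0.005, 0, 0, 0], [0.03, 0, 0, -0.005, 0, 0, 0], [0.03, 0, 0, -0.005, 0, 0, 0], [0.03, 0, 0, -0.004, 0, 0, 0], [0.03, 0, 0, -0.003, 0, 0, 0], [0.03, 0, 0, -0.002, 0, 0, 0], [0.03, 0, 0, 0, 0, 0, 0], [0.03, 0, 0, 0, 0, 0, 0]]])

```text
time: 31.28
tool_pos: [0.6531, 0.0441, 0.0744]
ee_rot: [[-0.934, 0.358, -0.0], [0.358, 0.934, 0.0], [0.0, -0.0, -1.0]]
ft_force: [-0.5, -0.1, -3.0]
opening: 0.0421
finger_force: 62.3
```

Past the key top (0.078); continue home.

Call:
step_arm(targets=[[[0.03, 0, 0, -0.005, 0, 0, 0], [0.03, 0, 0, -0.005, 0, 0, 0], [0.03, 0, 0, -0.004, 0, 0, 0], [0.03, 0, 0, -0.003, 0, 0, 0], [0.03, 0, 0, -0.002, 0, 0, 0], [0.03, 0, 0, -0.001, 0, 0, 0], [0.03, 0, 0, 0, 0, 0, 0], [0.03, 0, 0, 0, 0, 0, 0]]])

```text
time: 31.95
tool_pos: [0.6527, 0.0442, 0.0565]
ee_rot: [[-0.934, 0.358, 0.0], [0.358, 0.934, -0.0], [-0.0, -0.0, -1.0]]
ft_force: [-5.9, 0.2, 10.5]
opening: 0.0419
finger_force: 63.7
```

Call:
step_arm(targets=[[[0.065, 0, 0, 0, 0, 0, 0], [0.065, 0, 0, 0, 0, 0, 0], [0.065, 0, 0, 0, 0, 0, 0], [0.065, 0, 0, 0.01, 0, 0, 0], [0.065, 0, 0, 0.025, 0, 0, 0], [0.065, 0, 0, 0.03, 0, 0, 0], [0.065, 0, 0, 0.03, 0, 0, 0], [0.065, 0, 0, 0.03, 0, 0, 0], [0.085, -0.0176, 0.0236, 0, 0, 0, 0], [0.085, -0.0176, 0.0236, 0, 0, 0, 0], [0.085, -0.0176, 0.0236, 0, 0, 0, 0], [0.085, -0.0176, 0.0236, 0, 0, 0, 0], [0.085, -0.0176, 0.0236, 0, 0, 0, 0], [0.085, -0.0176, 0.0236, 0, 0, 0, 0], [0.085, -0.0176, 0.0236, 0, 0, 0, 0], [0.085, -0.0176, 0.0236, 0, 0, 0, 0], [0.085, 0, 0, 0, 0, 0, 0], [0.085, 0, 0, 0, 0, 0, 0], [0.085, 0, 0, 0, 0, 0, 0], [0.085, 0, 0, 0, 0, 0, 0]]])

```text
time: 33.62
tool_pos: [0.5132, 0.2322, 0.1798]
ee_rot: [[-0.933, 0.359, 0.001], [0.359, 0.933, -0.0], [-0.001, 0.0, -1.0]]
ft_force: [0.3, -0.2, -0.6]
opening: 0.085
finger_force: 0.0
```

Run:
```python
from vis import *
s,c,im=view('g1a'); spots(c,{'gear_a':.0})
for dx in(.06,.08): gear('g1a',dx,0)
```

```text
tool [0.5132 0.2322 0.1798] yaw 1.204
gear_a 0.78 [322.1 132.6] [0.4447 0.2601]
gear_a 0.74 [126.9 278.8] [0.502  0.0162]
gear_a 0.73 [205.7 398. ] [0.6709 0.0245]
gear_a 0.64 [  5.6 414.4] [ 0.6369 -0.4152]
g1a tool [ 0.0749 -0.0032] score 15.8 world [0.4421 0.2561] gear x deg -50.2 keyway 129.8
g1a tool [ 0.0761 -0.0009] score 34.6 world [0.4418 0.2586] gear x deg 13.5 keyway 193.5
```

Call:
step_arm(targets=[[[0.065, -0.0117, 0.0045, -0.0142, 0, 0, 0.1003], [0.065, -0.0117, 0.0045, -0.0142, 0, 0, 0.1003], [0.065, -0.0117, 0.0045, -0.0142, 0, 0, 0.1003], [0.065, -0.0117, 0.0045, -0.0142, 0, 0, 0.1003], [0.065, -0.0117, 0.0045, -0.0142, 0, 0, 0.1003], [0.065, -0.0117, 0.0045, -0.0142, 0, 0, 0.1003], [0.065, 0, 0, 0, 0, 0, 0], [0.065, 0, 0, 0, 0, 0, 0], [0.065, 0, 0, 0, 0, 0, 0], [0.065, 0, 0, 0, 0, 0, 0]]])

```text
time: 34.55
tool_pos: [0.444, 0.2598, 0.0954]
ee_rot: [[-0.973, -0.231, 0.003], [-0.231, 0.973, 0.001], [-0.003, -0.0, -1.0]]
ft_force: [0.5, -0.1, -0.2]
opening: 0.0653
finger_force: 0.0
```

Call:
step_arm(targets=[[[0.065, -0.0005, -0.001, -0.02, 0, 0, 0.002], [0.065, 0, 0, -0.02, 0, 0, 0], [0.065, 0, 0, -0.016, 0, 0, 0], [0.065, 0, 0, -0.01, 0, 0, 0], [0.065, 0, 0, -0.003, 0, 0, 0], [0.065, 0, 0, 0, 0, 0, 0], [0.065, 0, 0, 0, 0, 0, 0], [0.065, 0, 0, 0, 0, 0, 0]]])

```text
time: 35.22
tool_pos: [0.4426, 0.2592, 0.0263]
ee_rot: [[-0.972, -0.235, 0.002], [-0.235, 0.972, 0.001], [-0.002, 0.0, -1.0]]
ft_force: [-0.1, 0.2, 0.4]
opening: 0.0648
finger_force: 0.0
```

Call:
step_arm(targets=[[[0.03, 0, 0, 0, 0, 0, 0], [0.03, 0, 0, 0, 0, 0, 0], [0.03, 0, 0, 0, 0, 0, 0], [0.03, 0, 0, 0, 0, 0, 0], [0.03, 0, 0, 0, 0, 0, 0], [0.03, 0, 0, 0.01, 0, 0, 0], [0.03, 0, 0, 0.02, 0, 0, 0], [0.03, 0, 0, 0.03, 0, 0, 0], [0.03, 0, 0, 0.03, 0, 0, 0], [0.03, 0, 0, 0.03, 0, 0, 0], [0.03, 0, 0, 0, 0, 0, 0], [0.03, 0, 0, 0, 0, 0, 0], [0.03, 0, 0, 0, 0, 0, 0]]])

```text
time: 36.3
tool_pos: [0.4409, 0.2587, 0.1451]
ee_rot: [[-0.972, -0.236, -0.001], [-0.236, 0.972, -0.0], [0.001, -0.0, -1.0]]
ft_force: [-1.1, -0.3, -2.8]
opening: 0.0424
finger_force: 61.8
```

Run:
```python
from vis import *
s,c,im=view('h1'); print(s['opening'],s['ft_force'])
backrow('h1')
```

```text
tool [0.4409 0.2587 0.1451] yaw 1.8086
0.04242859299410048 [-1.0963653  -0.32847088 -2.75229893]
h1 316 sat edge 372 bore edge 351 max 19.7
h1 321 sat edge 373 bore edge 351 max 17.7
h1 326 sat edge 372 bore edge 351 max 18.7
```

Call:
step_arm(targets=[[[0.03, 0.0239, -0.0034, 0, 0, 0, -0.0216], [0.03, 0.0239, -0.0034, 0, 0, 0, -0.0216], [0.03, 0.0239, -0.0034, 0, 0, 0, -0.0216], [0.03, 0.0239, -0.0034, 0, 0, 0, -0.0216], [0.03, 0.0239, -0.0034, 0, 0, 0, -0.0216], [0.03, 0.0239, -0.0034, 0, 0, 0, -0.0216], [0.03, 0.0239, -0.0034, 0, 0, 0, -0.0216], [0.03, 0.0239, -0.0034, 0, 0, 0, -0.0216], [0.03, 0, 0, -0.02, 0, 0, 0], [0.03, 0, 0, -0.015, 0, 0, 0], [0.03, 0, 0, 0, 0, 0, 0], [0.03, 0, 0, 0, 0, 0, 0], [0.03, 0, 0, 0, 0, 0, 0], [0.03, 0, 0, 0, 0, 0, 0]]])

```text
time: 37.52
tool_pos: [0.6331, 0.232, 0.1111]
ee_rot: [[-0.998, -0.065, 0.001], [-0.065, 0.998, 0.0], [-0.001, 0.0, -1.0]]
ft_force: [-0.5, -0.3, -1.7]
opening: 0.0422
finger_force: 61.7
```

Call:
step_arm(targets=[[[0.03, -0.0008, -0.0005, -0.003, 0, 0, 0], [0.03, 0, 0, -0.003, 0, 0, 0], [0.03, 0, 0, 0, 0, 0, 0], [0.03, 0, 0, -0.002, 0, 0, 0], [0.03, 0, 0, -0.002, 0, 0, 0], [0.03, 0, 0, -0.002, 0, 0, 0], [0.03, 0, 0, 0, 0, 0, 0], [0.03, 0, 0, 0, 0, 0, 0], [0.03, 0, 0, 0, 0, 0, 0]]])

```text
time: 38.27
tool_pos: [0.6321, 0.2312, 0.0983]
ee_rot: [[-0.998, -0.065, 0.0], [-0.065, 0.998, -0.0], [-0.0, -0.0, -1.0]]
ft_force: [0.2, -0.1, -2.5]
opening: 0.0422
finger_force: 61.7
```

Entered again; continue.

Call:
step_arm(targets=[[[0.03, 0, 0, -0.005, 0, 0, 0], [0.03, 0, 0, -0.005, 0, 0, 0], [0.03, 0, 0, -0.005, 0, 0, 0], [0.03, 0, 0, -0.004, 0, 0, 0], [0.03, 0, 0, -0.003, 0, 0, 0], [0.03, 0, 0, -0.002, 0, 0, 0], [0.03, 0, 0, 0, 0, 0, 0], [0.03, 0, 0, 0, 0, 0, 0]]])

```text
time: 38.93
tool_pos: [0.632, 0.2312, 0.0741]
ee_rot: [[-0.998, -0.065, -0.0], [-0.065, 0.998, -0.0], [0.0, -0.0, -1.0]]
ft_force: [0.3, 0.5, -2.5]
opening: 0.0421
finger_force: 61.7
```

Call:
step_arm(targets=[[[0.03, 0, 0, -0.004, 0, 0, 0], [0.03, 0, 0, 0, 0, 0, 0], [0.03, 0, 0, 0, 0, 0, 0]]])

```text
time: 39.18
tool_pos: [0.632, 0.2312, 0.0701]
ee_rot: [[-0.998, -0.065, -0.0], [-0.065, 0.998, -0.0], [0.0, -0.0, -1.0]]
ft_force: [0.9, -0.1, -3.2]
opening: 0.0419
finger_force: 61.8
```

Call:
step_arm(targets=[[[0.03, 0, 0, -0.005, 0, 0, 0], [0.03, 0, 0, -0.004, 0, 0, 0], [0.03, 0, 0, -0.003, 0, 0, 0], [0.03, 0, 0, -0.002, 0, 0, 0], [0.03, 0, 0, -0.001, 0, 0, 0], [0.03, 0, 0, -0.001, 0, 0, 0], [0.03, 0, 0, 0, 0, 0, 0], [0.03, 0, 0, 0, 0, 0, 0]]])

```text
time: 39.85
tool_pos: [0.6321, 0.2312, 0.0565]
ee_rot: [[-0.998, -0.065, 0.001], [-0.065, 0.998, -0.0], [-0.001, -0.0, -1.0]]
ft_force: [-4.3, -1.6, 10.2]
opening: 0.0418
finger_force: 63.2
```

Call:
step_arm(targets=[[[0.065, 0, 0, 0, 0, 0, 0], [0.065, 0, 0, 0, 0, 0, 0], [0.065, 0, 0, 0, 0, 0, 0], [0.065, 0, 0, 0.01, 0, 0, 0], [0.065, 0, 0, 0.025, 0, 0, 0], [0.065, 0, 0, 0.03, 0, 0, 0], [0.065, 0, 0, 0.03, 0, 0, 0], [0.065, 0, 0, 0.03, 0, 0, 0], [0.04, 0, 0, 0.03, 0, 0, 0], [0.04, 0, 0, 0.02, 0, 0, 0]]])

```text
time: 40.68
tool_pos: [0.6328, 0.2315, 0.2336]
ee_rot: [[-0.998, -0.065, 0.004], [-0.065, 0.998, 0.001], [-0.004, 0.001, -1.0]]
ft_force: [0.0, 1.0, 0.5]
opening: 0.0417
finger_force: 0.0
```

Call:
step_arm(targets=[[[0.04, -0.0053, -0.0302, 0, 0, 0, -0.0727], [0.04, -0.0053, -0.0302, 0, 0, 0, -0.0727], [0.04, -0.0053, -0.0302, 0, 0, 0, -0.0727], [0.04, -0.0053, -0.0302, 0, 0, 0, -0.0727], [0.04, -0.0053, -0.0302, 0, 0, 0, -0.0727], [0.04, -0.0053, -0.0302, 0, 0, 0, -0.0727], [0.04, -0.0053, -0.0302, 0, 0, 0, -0.0727], [0.04, -0.0053, -0.0302, 0, 0, 0, -0.0727], [0.04, -0.0053, -0.0302, 0, 0, 0, -0.0727], [0.04, -0.0053, -0.0302, 0, 0, 0, -0.0727], [0.04, -0.0053, -0.0302, 0, 0, 0, -0.0727], [0.04, -0.0053, -0.0302, 0, 0, 0, -0.0727], [0.04, -0.0053, -0.0302, 0, 0, 0, -0.0727], [0.04, -0.0053, -0.0302, 0, 0, 0, -0.0727], [0.04, -0.0053, -0.0302, 0, 0, 0, -0.0727], [0.04, -0.0053, -0.0302, 0, 0, 0, -0.0727], [0.04, -0.0053, -0.0302, 0, 0, 0, -0.0727], [0.04, 0, 0, 0, 0, 0, 0], [0.04, 0, 0, 0, 0, 0, 0], [0.04, 0, 0, 0, 0, 0, 0]]])

```text
time: 42.35
tool_pos: [0.5418, -0.2819, 0.2295]
ee_rot: [[-0.389, 0.921, 0.0], [0.921, 0.389, 0.001], [0.001, 0.0, -1.0]]
ft_force: [0.2, 0.4, -0.1]
opening: 0.0398
finger_force: 0.0
```

Run:
```python
from vis import *
s,c,im=view('r1'); spots(c,{'gear_a':.03,'ready_eye':.088,'peg_tip':.13,'stop_eye':.088,'front_slot':.008})
c,im=snap('scene')
for q in spot_point('scene','gear_a')[:7]:
    if q['score']>.3: print(round(q['score'],2),np.round(q['pixel']),np.round(onz(c,q['pixel'],0.03)[:2],3))
```

```text
tool [ 0.5418 -0.2819  0.2295] yaw 0.4
gear_a 0.97 [351.5 341.6] [ 0.63   -0.4052]
gear_a 0.93 [493.   64.2] [ 0.6388 -0.0769]
peg_tip 0.73 [287.6 231.8] [ 0.5173 -0.2853]
stop_eye 0.62 [201.9 303.6] [ 0.4702 -0.3912]
front_slot 0.63 [221.  266.7] [ 0.4668 -0.3872]
0.91 [367. 237.] [ 0.637 -0.084]
0.83 [307. 258.] [ 0.479 -0.002]
0.82 [476. 302.] [ 0.615 -0.418]
0.71 [333. 213.] [0.658 0.05 ]
0.64 [277. 192.] [0.631 0.24 ]
0.39 [278. 190.] [0.638 0.243]
```

Call:
step_arm(targets=[[[0.04, -0.004, -0.0229, 0, 0, 0, -0.0546], [0.04, -0.004, -0.0229, 0, 0, 0, -0.0546], [0.04, -0.004, -0.0229, 0, 0, 0, -0.0546], [0.04, -0.004, -0.0229, 0, 0, 0, -0.0546], [0.04, 0, 0, 0, 0, 0, 0], [0.04, 0, 0, 0, 0, 0, 0], [0.04, 0, 0, 0, 0, 0, 0], [0.04, 0, 0, 0, 0, 0, 0]]])

```text
time: 43.42
tool_pos: [0.5262, -0.3726, 0.2294]
ee_rot: [[-0.182, 0.983, 0.0], [0.983, 0.182, 0.001], [0.0, 0.0, -1.0]]
ft_force: [-0.5, 0.5, 0.7]
opening: 0.04
finger_force: 0.0
```

Run:
```python
from vis import *
s,c,im=view('r2'); d=toolcam(s,c); z=s['tool_pos'][2]+.008
for nm,(X,Y) in {'mid':(.015,0),'+':(.025,0)}.items(): print(nm,proj(d,[X,Y,z-.133]).round(1))
for t in('ready_plate','stop_plate'):
    for q in trace('wrist',t)[:2]:
        m=q['pixels']; print(t,round(q['score'],2),[int(a) for a in q['box']])
        for r in range(int(q['box'][1]),int(q['box'][3]),12):
            k=np.flatnonzero(m[r]); 
            if len(k): print(r,k.min(),k.max(),end=' | ')
        print()
```

```text
tool [ 0.5262 -0.3726  0.2294] yaw 0.1831
mid [322.2 217.6]
+ [322.2 203.7]
ready_plate 0.58 [316, 187, 328, 279]
187 319 323 | 199 318 324 | 211 316 326 | 223 316 326 | 235 315 326 | 247 315 326 | 259 315 326 | 271 316 326 | 
stop_plate 0.63 [230, 185, 269, 267]
197 246 265 | 209 233 266 | 221 230 267 | 233 230 264 | 245 231 259 | 257 232 253 |
```

Call:
step_arm(targets=[[[0.04, 0, 0, -0.03, 0, 0, 0], [0.04, 0, 0, -0.03, 0, 0, 0], [0.04, 0, 0, -0.025, 0, 0, 0], [0.04, 0, 0, -0.02, 0, 0, 0], [0.04, 0, 0, -0.0085, 0, 0, 0], [0.04, 0, 0, 0, 0, 0, 0], [0.04, 0, 0, 0, 0, 0, 0], [0, 0, 0, 0, 0, 0, 0], [0, 0, 0, 0, 0, 0, 0], [0, 0, 0, 0, 0, 0, 0], [0, 0, 0, 0, 0, 0, 0], [0, 0, 0, 0, 0, 0, 0], [0, 0, 0, 0, 0, 0, 0]]], grip_force=40)

```text
time: 44.65
tool_pos: [0.5268, -0.3746, 0.1177]
ee_rot: [[-0.181, 0.984, 0.003], [0.984, 0.181, -0.002], [-0.003, 0.002, -1.0]]
ft_force: [0.2, 0.5, 6.3]
opening: 0.0064
finger_force: 42.1
```

Call:
step_arm(targets=[[[0, 0, 0, 0.01, 0, 0, 0], [0, 0, 0, 0.02, 0, 0, 0], [0, 0, 0, 0.027, 0, 0, 0], [0, 0, 0, 0.03, 0, 0, 0], [0, 0, 0, 0.03, 0, 0, 0], [0, 0, 0, 0.02, 0, 0, 0], [0, 0, 0, 0, 0, 0, 0], [0, -0.0123, 0.0227, 0, 0, 0, -0.0395], [0, -0.0123, 0.0227, 0, 0, 0, -0.0395], [0, -0.0123, 0.0227, 0, 0, 0, -0.0395], [0, -0.0123, 0.0227, 0, 0, 0, -0.0395], [0, 0, 0, 0, 0, 0, 0], [0, 0, 0, 0, 0, 0, 0], [0, 0, 0, 0, 0, 0, 0]]])

```text
time: 45.82
tool_pos: [0.4768, -0.2832, 0.2526]
ee_rot: [[-0.024, 1.0, -0.0], [1.0, 0.024, -0.0], [-0.0, -0.0, -1.0]]
ft_force: [0.0, 1.6, -0.3]
opening: 0.0068
finger_force: 41.2
```

Call:
step_arm(targets=[[[0, 0, 0, -0.03, 0, 0, 0], [0, 0, 0, -0.03, 0, 0, 0], [0, 0, 0, -0.02, 0, 0, 0], [0, 0, 0, -0.0125, 0, 0, 0], [0, 0, 0, 0, 0, 0, 0], [0, 0, 0, 0, 0, 0, 0], [0, 0, 0, 0, 0, 0, 0], [0, 0, 0, 0, 0, 0, 0]]])

```text
time: 46.48
tool_pos: [0.4775, -0.284, 0.1616]
ee_rot: [[-0.023, 1.0, 0.002], [1.0, 0.023, -0.002], [-0.002, 0.002, -1.0]]
ft_force: [0.1, -0.5, -0.5]
opening: 0.0064
finger_force: 41.2
```

Run:
```python
from vis import *
s,c,im=view('p1'); print(s['opening'])
for q in('ready_eye','peg_tip'): 
    for n in('scene','side'):
        cc,_=snap(n); print(q,n,[(round(r['score'],2),np.round(r['pixel'],1).tolist(),np.round(onz(cc,r['pixel'],.13),3)) for r in spot_point(n,q)[:2]])
P=np.array([.4766,-.288,.13])
for n in('scene','side'): print(n,proj(cam(n),P),proj(cam(n),[.517,-.2875,.13]))
```

```text
tool [ 0.4775 -0.284   0.1616] yaw 0.0233
0.006350111420161091
ready_eye scene [(0.91, [403.8, 290.6], array([ 0.468, -0.296,  0.13 ]))]
ready_eye side [(0.82, [275.7, 196.1], array([ 0.479, -0.28 ,  0.13 ]))]
peg_tip scene [(0.86, [412.1, 276.3], array([ 0.514, -0.289,  0.13 ])), (0.26, [367.2, 234.1], array([ 0.563, -0.131,  0.13 ]))]
peg_tip side [(0.91, [264.8, 197.7], array([ 0.509, -0.298,  0.13 ]))]
scene [402.94828521 286.46892092] [412.16700893 275.26685412]
side [274.66282774 194.98580871] [264.96383238 199.87283235]
```

Run:
```python
from vis import *
a,b=cam('scene'),cam('side')
for k in range(2):
    for n in('scene','side'): snap(n)
    e=tri([(a,spot_point('scene','ready_eye')[0]['pixel']),(b,spot_point('side','ready_eye')[0]['pixel'])])
    t=tri([(a,spot_point('scene','peg_tip')[0]['pixel']),(b,spot_point('side','peg_tip')[0]['pixel'])])
    print('eye',e.round(4),'tip',t.round(4),'diff',(e-t).round(4))
```

```text
eye [ 0.5811 -0.1569 -0.1084] tip [ 0.5144 -0.2915  0.1387] diff [ 0.0668  0.1346 -0.2471]
eye [ 0.4776 -0.2945  0.1257] tip [ 0.4862  0.0642 -0.0189] diff [-0.0086 -0.3587  0.1446]
```

Call:
step_arm(targets=[[[0, 0.01, 0.0002, 0, 0, 0, 0], [0, 0.01, 0.0002, 0, 0, 0, 0], [0, 0.008, 0.0002, 0, 0, 0, 0], [0, 0.005, 0.0002, 0, 0, 0, 0], [0, 0.005, 0.0002, 0, 0, 0, 0], [0, 0.005, 0.0002, 0, 0, 0, 0], [0, 0, 0, 0, 0, 0, 0]]])

```text
time: 48.12
tool_pos: [0.5207, -0.2817, 0.1601]
ee_rot: [[-0.024, 1.0, 0.0], [1.0, 0.024, 0.0], [0.0, 0.0, -1.0]]
ft_force: [-0.4, -0.1, -0.5]
opening: 0.0065
finger_force: 41.3
```

Past the tip with no force. Go on along the peg.

Call:
step_arm(targets=[[[0, 0.008, -0.0005, 0, 0, 0, 0], [0, 0.01, 0.0002, 0, 0, 0, 0], [0, 0.01, 0.0002, 0, 0, 0, 0], [0, 0.005, 0.0002, 0, 0, 0, 0], [0, 0, 0, 0, 0, 0, 0], [0, 0, 0, 0, 0, 0, 0], [0, 0, 0, -0.004, 0, 0, 0], [0, 0, 0, -0.003, 0, 0, 0], [0, 0, 0, 0, 0, 0, 0], [0, 0, 0, 0, 0, 0, 0]]])

```text
time: 48.95
tool_pos: [0.5522, -0.2815, 0.1529]
ee_rot: [[-0.023, 1.0, -0.001], [1.0, 0.023, 0.001], [0.001, -0.001, -1.0]]
ft_force: [0.9, 0.6, -0.5]
opening: 0.0063
finger_force: 41.2
```

Run:
```python
from vis import *
a,b=cam('scene'),cam('side')
for n,c in(('scene',a),('side',b)):
    snap(n); print(n,[(round(r['score'],2),np.round(r['pixel'],1).tolist()) for r in spot_point(n,'ready_eye')[:2]],'expected hung',proj(c,[.5535,-.288,.1215]),'beside/front',proj(c,[.51,-.288,.1215]))
```

```text
scene [(0.98, [420.8, 269.5])] expected hung [420.08881309 268.08584079] beside/front [410.3386185  279.62638458]
side [(0.9, [253.7, 204.0]), (0.49, [468.4, 306.4])] expected hung [256.00086517 206.68684585] beside/front [266.76169868 201.35180693]
```

Call:
step_arm(targets=[[[0, 0, 0, -0.0015, 0, 0, 0], [0, 0, 0, -0.0015, 0, 0, 0], [0, 0, 0, 0, 0, 0, 0], [0, 0, 0, 0, 0, 0, 0]]])

```text
time: 49.48
tool_pos: [0.553, -0.2819, 0.151]
ee_rot: [[-0.024, 1.0, 0.001], [1.0, 0.024, -0.001], [-0.001, 0.001, -1.0]]
ft_force: [-1.0, -0.2, 4.0]
opening: 0.0068
finger_force: 41.8
```

Resting on the peg (+4 N). Release slowly and retreat upward.

Call:
step_arm(targets=[[[0.012, 0, 0, 0, 0, 0, 0], [0.02, 0, 0, 0, 0, 0, 0], [0.035, 0, 0, 0, 0, 0, 0], [0.035, 0, 0, 0, 0, 0, 0], [0.035, 0, 0, 0.01, 0, 0, 0], [0.035, 0, 0, 0.02, 0, 0, 0], [0.035, 0, 0, 0.03, 0, 0, 0], [0.035, 0, 0, 0.03, 0, 0, 0], [0.035, 0, 0, 0.03, 0, 0, 0], [0.035, 0, 0.03, 0.02, 0, 0, 0], [0.035, 0, 0.03, 0, 0, 0, 0], [0.035, 0, 0, 0, 0, 0, 0], [0.035, 0, 0, 0, 0, 0, 0], [0.035, 0, 0, 0, 0, 0, 0]]])

```text
time: 50.65
tool_pos: [0.5526, -0.2217, 0.2906]
ee_rot: [[-0.024, 1.0, 0.0], [1.0, 0.024, -0.001], [-0.001, 0.0, -1.0]]
ft_force: [-0.1, 0.9, -0.3]
opening: 0.0351
finger_force: 0.0
```

Run:
```python
from vis import *
for n in('scene','side'):
    c,_=snap(n)
    for t in('ready_eye','stop_eye'): print(n,t,[(round(r['score'],2),np.round(r['pixel'],1).tolist()) for r in spot_point(n,t)[:2]])
    print('exp hung',proj(c,[.5535,-.288,.1215]),'exp stowed',proj(c,[.467,-.389,.088]))
    for r in spot_point(n,'gear_a')[:7]:
        if r['score']>.3: print(n,np.round(r['pixel']),np.round(onz(c,r['pixel'],.03)[:2],3))
    for p in((.6379,-.0815),(.6535,.0443),(.6324,.2315)): print('seat',proj(c,[*p,.03]).round())
view('end')
```

```text
scene ready_eye [(0.89, [422.6, 267.9]), (0.58, [280.2, 194.0])]
scene stop_eye [(0.68, [435.2, 323.6])]
exp hung [420.08881309 268.08584079] exp stowed [438.17124776 323.1570928 ]
scene [279. 194.] [0.625 0.229]
scene [364. 234.] [ 0.642 -0.073]
scene [476. 305.] [ 0.608 -0.424]
scene [312. 257.] [ 0.489 -0.011]
scene [335. 218.] [0.644 0.03 ]
seat [366. 236.]
seat [333. 214.]
seat [280. 193.]
side ready_eye [(0.65, [252.4, 205.3])]
side stop_eye [(0.44, [261.5, 190.5])]
exp hung [256.00086517 206.68684585] exp stowed [256.93148458 194.54481452]
side [341. 273.] [0.532 0.047]
side [309. 291.] [0.65  0.036]
side [284. 273.] [ 0.643 -0.07 ]
side [366. 319.] [0.63  0.227]
side [210. 235.] [ 0.669 -0.382]
seat [283. 271.]
seat [310. 293.]
seat [367. 320.]
tool [ 0.5526 -0.2222  0.29  ] yaw 0.0228
```

```bash
python3 -c "
from station import robot
print(robot.finish_job())"
```

```text
the job is handed in; nothing more can be done
None
```

The job is handed in, done in the order asked: the stop plate stands in the front slot, the three gears on the bench are home on arbors 2, 3 and 4, and the ready plate hangs on the peg. The last camera check agreed with this; I found no fourth gear and did not touch the red and pink look-alikes or the bystanders.

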